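Lid the spice canister and hold the vacuum pump on its valve

ROBOT

A 6-joint arm with a two-finger parallel gripper is mounted at the origin on the work surface. World frame = base frame: x ahead of the robot, y to its left, z up, the work surface at z = 0. Lengths are in m, angles in rad, forces in N, time in s.
With the tool pointing down it reaches from about 0.375 to 0.9 m from the base axis. Payload 3.1 kg.
Tool frame: the origin (TCP) lies midway between the tips of the shut fingers; the grasp point (between the pads) lies robot.tcp_to_grasp behind it (robot.tcp_to_grasp is the distance from the TCP to the grasp point, in m); z points along the fingers, y is the direction in which the jaws open and shut (so a half turn about z gives the same grasp; the last joint's range is limited). The gripper opens to 87 mm and grips with 3 to 60 N. Pads are 19 mm wide; open, the fingers measure 117 mm over their backs; the gripper's body (75 mm by 190 mm) begins 51 mm behind the grasp point.
Start: joints at [1.01, 0.527, 1.433, -0, 1.181, -0.178], TCP at [0.233, 0.58, 0.223] pointing down, gripper open.
Joint ranges: [-3.08, 3.08], [-0.75, 2.2], [0.22, 2.44], [-1.43, 4.57], [0, 2.65], [-2.85, 2.85]. Speed limits (rad/s): [2.79, 2.79, 3.14, 3.14, 3.14, 3.14].

INTERFACE

Orientations are given as a unit quaternion [x, y, z, w].
In Python, from rig import robot, cams, nets gives the robot as it stands. The module is installed in compiled form; this text tells all that it offers.
- The arm moves only by the tool play_rows, never from a script. Its argument "commands" is a list of rows, each an object of numbers: "x", "y", "z": the shift along the tool's x, y, z in mm; "spin": the turn about the tool's z in rad. In form: [{"x": .., "y": .., "z": .., "spin": ..}, ...]. A call has 1 to 8 rows; each row shifts and turns the pose as measured when the row begins, along the tool's axes as they then stand; what a row does not reach is not made up. A row lasts 1/10 s, in which the tool goes at most 50 mm and 8.59 degrees, less where a joint would pass 70% of its speed; a pose out of reach is approached as far as the arm can. A call is refused whole if a number of a shift passes 50 or a number of a turn 0.15, either way. A call with a gripper value outside its range is refused whole. "grip" is the opening, from 0 (shut) to 1 (fully open), set as the call begins (left out, the last holds). The fingers move at their own pace and stop on an object; "newtons" is the grip in N (left out, the last holds). Time passes only in rows, so rows that do not move let the fingers close. It gives the time, the measured TCP pose, the force and the opening at its end, in the units of the state.
- robot.get_obs(): the state, without advancing time (a new reading comes with each control period).
- cams.camera(name): name is "scene" or "side" or "wrist"; returns a dict with "img" (480x640x3 uint8, red, green, blue), "fx", "fy", "cx", "cy" (pixels), "world_to_cam" (4x4, takes a point from world to camera coordinates); the wrist camera has in their place "mount" (4x4, takes a point from camera to tool coordinates, whose origin is the TCP and whose axes are the flange's). Camera axes: x right, y up, looking along -z (the intrinsics and any distortion apply to the point x, -y, -z); pixel columns grow to the right and rows downward; lengths in m; the calibration is good to about 2 mm. A picture is of the moment at which its call begins: read the wrist's pose just before it. There is no depth.
- robot.hand_in(): hands the job in, once; it reports no verdict.
Trained networks look in a picture, given as the dict that the camera call returned (one of the last four; its "shot" number tells which), for a name from the list of things; names that differ only in an ending like _2 or _b are one class to them, and where a whole thing is asked for, a point or a joint stands for the part that bears it (a point fixed in the world has none). Each returns a list of dicts, best first, with "conf" (0 to 1); they miss things now and then, are a little off and sometimes report something else, mostly with a low value. They report only what shows in the picture. A call takes as long as a camera call. They do not tell look-alikes from the thing itself.
- nets.outline_of(picture, name): "region" (480x640 bool, what is visible of it) and "pixel" ([column, row] in pixels, amid what is visible of it).
The state is a dict: "time": time; "q": joint angles; "joint_velocities": joint speeds; "joint_torque": joint torques, N m; "position": TCP position; "tool_rot": TCP orientation; "ft_force": force on the tool from outside, world axes, zero at the start; "moment": the same for the moment, N m; "grip_width": finger opening in m.
Only numpy, scipy, OpenCV 4.12 (cv2) and the standard library are available. Lean on these libraries where they do the work, as an engineer would, in place of code of your own. Each camera call takes 0.05 s, during which the arm holds its last target.

TASK

Vacuum-seal the nutmegs: set the black lid gently on the blue canister so that it sits fully home and level, and let go of it; then lift the white hand vacuum pump out of its docking stand and hold it upright with its soft bell centred on the lid's orange valve, pressing lightly, at about 7 N, so that the bell is squeezed about half way. Finish while still holding the pump pressed there. Leave the canister standing where it is and do not disturb the other things on the shelf.

Things in the scene. Friction and masses are not known exactly. Their poses are not given: they have to be found in the camera images.
- canister: Round blue stoneware canister, open at the top, loose, about 0.65 kg, whole nutmegs inside: outside diameter 108 mm, height 85 mm, wall 5 mm (mouth 98 mm wide). Origin: centre of its underside; z up along its axis.
- canister_rim (a point): Centre of the canister's mouth at the height of the rim, 85 mm above the canister's underside.
- lid: Loose black lid, 0.14 kg, on the shelf right way up. From below: grey plug, diameter 94 mm, 12 mm high (bottom edge tapered to 87), enters the mouth; black flange, diameter 110 mm, 5 mm thick, its underside rests on the rim; central boss, diameter 44 mm, 16 mm high, to grip it by. Total height 33 mm. Origin: centre of the plug's underside, 12 mm below the rim when fully home. z up along its axis.
- lid_valve (a point): Centre of the orange valve (14 mm disc) in the middle of the boss's flat top, 33 mm above the lid's origin.
- dock: Fixed black docking stand of the pump, 92 mm in diameter at its foot and 40 mm high: a collar of 47 mm bore and 14 mm depth round the pump's lower end, over a narrower well in which the bell hangs free. Origin: centre of its underside; z up.
- pump: Loose white hand vacuum pump, just under 0.3 kg, upright in the dock, bell down: smooth round body 42 mm in diameter, 130 mm long, domed top (straight-sided up to 118 mm). Origin: centre of the body's lower end (26 mm above the dock's underside while docked); z along its axis, up to the dome. The bell hangs 20 mm below the origin. Lift it straight up by 40 mm to take it out.
- bell_mouth (a point): Centre of the flat open end of the pump's soft black rubber bell (30 mm in diameter), 20 mm below the pump's origin when free, and closer to it when squeezed.
- bell (a joint): How far the springy bell is pushed in towards the pump's body, in m: 0 free, 0.010 fully squeezed. It takes 2 N to begin and 1 N more for each further mm: 7 N at half way (0.005), 12 N at the end of its travel.
- mortar: Small grey stone mortar, 110 mm in diameter and 75 mm high, with its pestle leaning in it to about 115 mm height. Bystander, loose, not to be disturbed. Origin: centre of its underside.
- sugar_bowl: Round stainless steel sugar bowl, 90 mm in diameter, about 87 mm high with the knob of its shut hinged lid. Bystander, loose, not to be disturbed. Origin: centre of its underside.
- saucer: Green melamine saucer, 144 mm in diameter, 18 mm high. Bystander, loose, not to be disturbed. Origin: centre of its underside.
- spatula: Flat bamboo spatula, 280 mm long, 58 mm wide at the blade, 6 mm thick, lying on the shelf along its x axis, from 140 mm behind to 140 mm ahead (the blade) of its origin. Bystander, loose, not to be disturbed. Origin: centre of its underside.
- jar_clove: Amber spice jar with a steel cap, 48 mm in diameter, 95 mm high. Bystander, loose, not to be disturbed. Origin: centre of its underside.
- jar_bay: Green glass spice jar with a wooden cap, 48 mm in diameter, 85 mm high. Bystander, loose, not to be disturbed. Origin: centre of its underside.
Not all that is in view belongs to the job. What is shaped like the dock but red or yellow is not meant.

How it is judged:
On the way, in this order (a step that is already met when the one before it is completed fails the run):
1. the lid sits on the canister, fully home, centred and level, and the fingers have let go of it (horizontal distance between lid and canister below 0.004 m and z of lid in the frame of canister between 0.0705 and 0.0752 m and angle between lid's own z axis and vertical below 0.035 rad and contact force between the fingers and lid below 0.05 N and linear speed of lid below 0.02 m/s), for 0.3 s.
2. the pump is lifted clear of its dock in the fingers (contact force between the fingers and pump above 0.5 N and contact force between pump and dock below 0.05 N and z of pump in the frame of dock above 0.045 m), for 0.2 s.
At the end, for the whole second after the job is handed in: Lid home on the canister (centred to 4 mm, height to 2.5 mm, level to 2 deg) and untouched; canister upright, within 30 mm of its start; pump held in the fingers, still, clear of the dock, upright to 4 deg, bell within 7 mm of the valve centre, pressing with 4 to 11 N (bell in 1.5 to 9.2 mm) (horizontal distance between lid and canister below 0.004 m and z of lid in the frame of canister between 0.0705 and 0.0752 m and angle between lid's own z axis and vertical below 0.035 rad and contact force between each of the fingers, the arm and lid below 0.05 N and angle between canister's own z axis and vertical below 0.03 rad and distance of canister from where it was at the start of the episode below 0.03 m and horizontal distance between bell_mouth and lid_valve below 0.007 m and angle between pump's own z axis and vertical below 0.07 rad and contact force between pump and lid between 4 and 11 N and value of joint bell between 0.0015 and 0.0092 m and linear speed of pump below 0.02 m/s and contact force between the fingers and pump above 1 N and contact force between pump and dock below 0.05 N); the arm keeps its last pose, push and grip.
It fails at once if the pump pressed on the lid with more than 25 N (contact force between pump and lid above 25 N).
It fails at once if the lid let go, or dropped, more than 12 mm above its seat (contact force between the fingers and lid below 0.05 N and z of lid in the frame of canister above 0.085 m).
It fails at once if the canister tipped (angle between canister's own z axis and vertical above 0.3 rad).
It fails at once if one of the bystanders (mortar, sugar bowl, saucer, spatula, spice jars) moved by more than 30 mm (distance of any of mortar, sugar_bowl, saucer, spatula, jar_clove, jar_bay from where it was at the start of the episode above 0.03 m).
It also fails if it takes over 70 s, if anything falls off the work surface, if the arm or the gripper's body presses on something with over 40 N, if the wrist force passes 120 N, or if a joint passes its speed limit or range.

## Working session

There is one attempt and no reset: what is moved stays moved. The work goes in short steps, Python scripts to look and compute and a tool call to move; the robot and the scene stay as the last step left them, time stands still between calls to the robot, and variables do not carry over. Pictures are saved under pics/ and viewed, and the job is handed in when it is done.

Besides the shell and the picture viewer there is one more tool, called after "Call:" by a JSON object that holds its "name" and its "arguments". play_rows: Moves the arm, as the interface text tells. Its arguments: {"type":"object","properties":{"commands":{"type":"array"},"grip":{"type":"number"},"newtons":{"type":"number"}},"required":["commands"]}

```bash
ls; mkdir -p pics; python3 - <<'E'
from rig import robot,cams,nets
import cv2,numpy as np
o=robot.get_obs();print(o, robot.tcp_to_grasp)
for n in ["scene","side","wrist"]:
    c=cams.camera(n);print(n,{k:(np.round(v,4).tolist() if not np.isscalar(v) else v) for k,v in c.items() if k!="img"})
    cv2.imwrite(f"pics/{n}0.png",c["img"][:,:,::-1])
    for t in ["canister","lid","lid_valve","dock","pump","mortar","sugar_bowl","saucer","spatula","jar_clove","jar_bay"]:
        print(t,[(round(r["conf"],2),np.round(r["pixel"]).tolist(),int(r["region"].sum())) for r in nets.outline_of(c,t)[:3]])
E
```

```text
pics
{'time': 0.0, 'q': array([ 1.00950860e+00,  5.28504297e-01,  1.43389530e+00, -2.55383381e-05,
        1.18141075e+00, -1.78499723e-01]), 'joint_velocities': array([ 0.00041651, -0.00056866,  0.00073379,  0.00069452,  0.00070453,
        0.00027569]), 'joint_torque': array([-1.61853964e-04, -4.40037632e+01, -1.76592493e+01,  6.32674713e-02,
        5.81607269e-02, -1.83167340e-04]), 'position': array([0.23302297, 0.57914066, 0.22155045]), 'tool_rot': array([ 1.90222736e-01,  9.81740333e-01, -1.03812226e-03, -3.89857990e-04]), 'ft_force': array([-0.14259283, -0.05530002,  0.36230217]), 'moment': array([-0.06461799, -0.01044378, -0.00283848]), 'grip_width': 0.08706355828878097} 0.0187
scene {'fx': 598.4401388383758, 'fy': 598.4401388383758, 'cx': 320.6486605091399, 'cy': 248.53913355578203, 'world_to_cam': [[0.6147, 0.7887, 0.0109, -0.3411], [-0.5904, 0.4508, 0.6695, 0.2834], [0.5231, -0.4179, 0.7427, -1.7816], [0.0, 0.0, 0.0, 1.0]], 'shot': 1}
canister [(0.68, [341.0, 252.0], 2157)]
lid [(0.96, [193.0, 308.0], 1533)]
lid_valve [(0.61, [197.0, 308.0], 1463)]
dock [(0.87, [397.0, 21
[... 892 characters left out ...]
97.0], 542)]
mortar [(0.9, [396.0, 245.0], 1308)]
sugar_bowl [(0.74, [344.0, 220.0], 741)]
saucer [(0.59, [463.0, 388.0], 3291)]
spatula [(0.59, [392.0, 244.0], 1281), (0.5, [230.0, 191.0], 135)]
jar_clove [(0.91, [291.0, 193.0], 406)]
jar_bay [(0.93, [438.0, 294.0], 690)]
wrist {'fx': 354.7755269827759, 'fy': 354.7755269827759, 'cx': 322.108963827287, 'cy': 234.48720597998047, 'mount': [[-0.0003, 0.9643, 0.2647, 0.0727], [1.0, 0.0004, -0.0004, -0.0008], [-0.0005, 0.2647, -0.9643, -0.1623], [0.0, 0.0, 0.0, 1.0]], 'shot': 3}
canister []
lid []
lid_valve []
dock [(0.82, [201.0, 378.0], 416)]
pump []
mortar []
sugar_bowl []
saucer []
spatula [(0.91, [299.0, 356.0], 424)]
jar_clove []
jar_bay []
```

View pics/scene0.png

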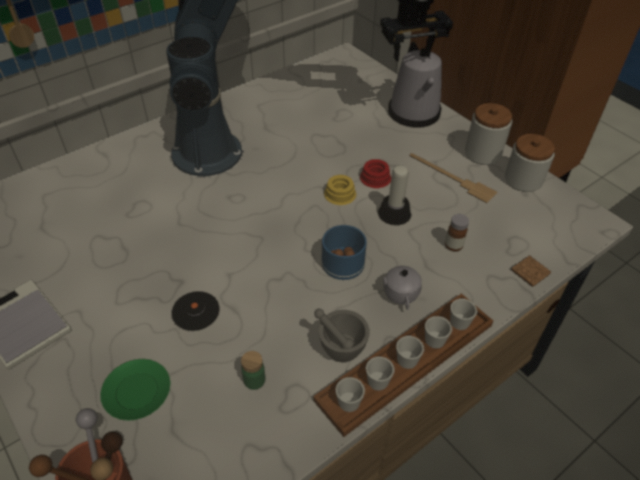

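View pics/side0.png

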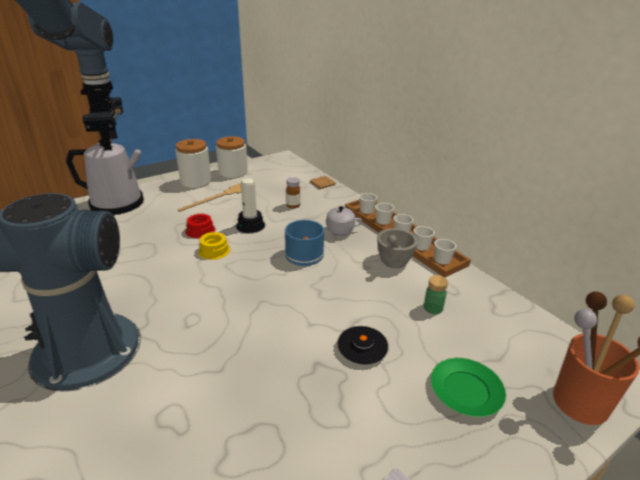

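View pics/wrist0.png

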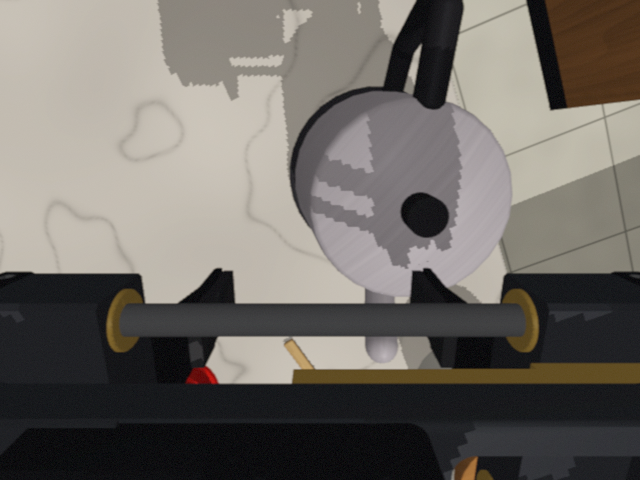

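The scene view shows the lid at (195,310), canister (343,252), pump in the black dock at (398,195), and red and yellow decoys beside it. The side view agrees. The gripper is above the kettle. Next I fit silhouettes in both views.

```bash
cat > h.py <<'E'
from rig import robot,cams,nets
import cv2,numpy as np
from scipy.optimize import minimize
from scipy.spatial.transform import Rotation as R
A=np.linspace(0,2*np.pi,40,endpoint=False)
def circ(r,z): return np.c_[r*np.cos(A),r*np.sin(A),np.full(40,z)]
P={"canister":[(54,0),(54,85)],"lid":[[(47,0),(47,12)],[(55,12),(55,17)],[(22,17),(22,33)]],
"dock":[(46,0),(26,40)],"pump":[(21,40),(21,144),(12,154)],"mortar":[(40,0),(55,75)],"sugar_bowl":[(45,30),(30,70)],
"saucer":[(45,0),(72,18)],"jar_clove":[(24,0),(24,95)],"jar_bay":[(24,0),(24,85)]}
def w2c(c,o=None):
    if "world_to_cam" in c: return np.array(c["world_to_cam"])
    T=np.eye(4);T[:3,:3]=R.from_quat(o["tool_rot"]).as_matrix();T[:3,3]=o["position"]
    return np.linalg.inv(T@np.array(c["mount"]))
def proj(c,p,M):
    q=p@M[:3,:3].T+M[:3,3]
    return np.c_[c["fx"]*q[:,0]/-q[:,2]+c["cx"],c["fy"]*-q[:,1]/-q[:,2]+c["cy"]]
def mask(c,M,name,xy,z=0):
    parts=P[name]
    if not isinstance(parts[0],list): parts=[parts]
    m=np.zeros((480*4,640*4),np.uint8)
    for pa in parts:
        p=np.vstack([circ(r/1e3,h/1e3) for r,h in pa])+[xy[0],xy[1],z]
        u=proj(c,p,M)*4+2
        cv2.fillConvexPoly(m,cv2.convexHull(u.astype(np.float32)).round().astype(np.int32),1)
    return cv2.resize(m.astype(np.float32),(640,480),interpolation=cv2.INTER_AREA)
def ground(c,M,px,z):
    d=np.array([(px[0]-c["cx"])/c["fx"],-(px[1]-c["cy"])/c["fy"],-1])
    Rm=M[:3,:3];o=-Rm.T@M[:3,3];d=Rm.T@d
    return (o+d*(z-o[2])/d[2])[:2]
def fit(views,name,x0,z=0):
    # views: list (c,M,region)
    def f(x):
        s=0
        for c,M,r in views:
            m=mask(c,M,name,x,z);s+=1-np.minimum(m,r).sum()/np.maximum(m,r).sum()
        return s/len(views)
    s=minimize(f,x0,method="Nelder-Mead",options=dict(initial_simplex=np.array(x0)+np.array([[0,0],[.015,0],[0,.015]]),xatol=2e-4,fatol=1e-4))
    return s.x,s.fun
E
python3 - <<'E'
from h import *
cs=[cams.camera("scene"),cams.camera("side")]
hint={"dock":[(397,212),(252,223)],"sugar_bowl":[(401,286),(344,220)]}
for n in P:
    v=[]
    for i,c in enumerate(cs):
        rs=nets.outline_of(c,n)
        if not rs: continue
        if n in hint: rs.sort(key=lambda r:np.hypot(*(np.array(r["pixel"])-hint[n][i])))
        v.append((c,w2c(c),rs[0]["region"].astype(float)))
    out=[]
    for vv in [[a] for a in v]+[v]:
        c,M,r=vv[0]; px=[np.nonzero(r)[1].mean(),np.nonzero(r)[0].mean()]
        h=np.mean([b for pa in (P[n] if isinstance(P[n][0],list) else [P[n]]) for _,b in pa])/1e3
        x,s=fit(vv,n,ground(c,M,px,h)); out.append((np.round(x,4).tolist(),round(s,3)))
    print(n,out)
c=cs[0];M=w2c(c);print("spatula ends",ground(c,M,(412,155),0),ground(c,M,(490,194),0))
E
```

```text
canister [([0.5803, 0.0498], np.float64(0.047)), ([0.5799, 0.0475], np.float64(0.023)), ([0.5806, 0.0488], np.float64(0.038))]
lid [([0.4921, -0.3194], np.float64(0.042)), ([0.4928, -0.3212], np.float64(0.052)), ([0.4927, -0.3198], np.float64(0.05))]
dock [([0.5251, 0.2754], np.float64(0.315)), ([0.5222, 0.2689], np.float64(0.25)), ([0.5239, 0.274], np.float64(0.304))]
pump [([0.5275, 0.2723], np.float64(0.072)), ([0.5251, 0.2711], np.float64(0.066)), ([0.5264, 0.2738], np.float64(0.075))]
mortar [([0.7735, -0.1103], np.float64(0.103)), ([0.773, -0.1127], np.float64(0.072)), ([0.7742, -0.1106], np.float64(0.09))]
sugar_bowl [([0.7391, 0.0986], np.float64(0.134)), ([0.7321, 0.0875], np.float64(0.193)), ([0.738, 0.0964], np.float64(0.19))]
saucer [([0.5929, -0.518], np.float64(0.045)), ([0.5929, -0.518], np.float64(0.045))]
jar_clove [([0.7067, 0.3136], np.float64(0.107)), ([0.7046, 0.3128], np.float64(0.115)), ([0.7055, 0.3145], np.float64(0.113))]
jar_bay [([0.7195, -0.3084], np.float64(0.121)), ([0.7219, -0.3081], np.float64(0.135)), ([0.7207, -0.3085], np.float64(0.13))]
spatula ends [0.37696201 0.48454401] [0.63366466 0.53991158]
```

```bash
cat > go.py <<'E'
import sys;from h import *
# prints tool-frame shift mm to target x y z (TCP), plus tilt & yaw
t=np.array([float(a) for a in sys.argv[1:4]])
o=robot.get_obs();Rm=R.from_quat(o["tool_rot"]).as_matrix()
d=Rm.T@(t-o["position"])*1e3
print("t",round(o["time"],2),"pos",np.round(o["position"],4),"shift",np.round(d,1),"n",round(np.linalg.norm(d),1),"F",np.round(o["ft_force"],2),"w",round(o["grip_width"],4),"zax",np.round(Rm[:,2],4),"xax",np.round(Rm[:2,0],3),"q6",round(o["q"][5],2))
E
```

Call:
{"name": "play_rows", "arguments": {"commands": [{"z":-45},{"z":-45},{"x":-40,"y":-22},{"x":-40,"y":-22},{"x":-40,"y":-22},{"x":-40,"y":-22},{"x":-40,"y":-22},{"x":-40,"y":-22}], "grip": 1}}

```text
invalid input
```

```bash
python3 go.py .4925 -.32 .25
```

```text
t 2.8 pos [0.2334 0.5797 0.2225] shift [-576.4 -737.9  -27.4] n 936.7 F [-0.21 -1.54  0.82] w 0.0872 zax [ 1.e-04 -0.e+00 -1.e+00] xax [-0.928  0.373] q6 -0.18
```

Call:
{"name": "play_rows", "arguments": {"commands": [{"x":0,"y":0,"z":-45,"spin":0},{"x":0,"y":0,"z":-45,"spin":0},{"x":-40,"y":-22,"z":0,"spin":0},{"x":-40,"y":-22,"z":0,"spin":0},{"x":-40,"y":-22,"z":0,"spin":0},{"x":-40,"y":-22,"z":0,"spin":0},{"x":-40,"y":-22,"z":0,"spin":0},{"x":-40,"y":-22,"z":0,"spin":0}], "grip": 1, "newtons": 20}}

```text
time: 3.6
position: [0.4096, 0.3669, 0.3166]
tool_rot: [0.184, 0.983, 0.002, 0.001]
ft_force: [0.9, 0.1, 0.2]
grip_width: 0.087
```

```bash
python3 go.py .4925 -.32 .25
```

```text
t 3.6 pos [0.4096 0.3669 0.3166] shift [-325.5 -610.8   64.6] n 695.1 F [0.86 0.14 0.23] w 0.087 zax [ 0.0035  0.0034 -1.    ] xax [-0.932  0.362] q6 -0.67
```

Call:
{"name": "play_rows", "arguments": {"commands": [{"x":-32,"y":-36,"z":0,"spin":0},{"x":-32,"y":-36,"z":0,"spin":0},{"x":-32,"y":-36,"z":0,"spin":0},{"x":-32,"y":-36,"z":0,"spin":0},{"x":-32,"y":-36,"z":0,"spin":0},{"x":-30,"y":-36,"z":0,"spin":0},{"x":-25,"y":-36,"z":0,"spin":0},{"x":-20,"y":-40,"z":0,"spin":0}]}}

```text
time: 4.4
position: [0.5302, -0.0047, 0.3175]
tool_rot: [0.184, 0.983, 0.004, 0.006]
ft_force: [0.7, 0.3, -0.3]
grip_width: 0.0867
```

```bash
python3 go.py .4925 -.32 .25
```

```text
t 4.4 pos [ 0.5302 -0.0047  0.3175] shift [ -78.2 -308.2   65.4] n 324.7 F [ 0.73  0.33 -0.34] w 0.0867 zax [ 0.0123  0.0051 -0.9999] xax [-0.932  0.362] q6 -1.43
```

Call:
{"name": "play_rows", "arguments": {"commands": [{"x":-11,"y":-44,"z":8,"spin":0},{"x":-11,"y":-44,"z":8,"spin":0},{"x":-11,"y":-44,"z":8,"spin":0},{"x":-11,"y":-44,"z":8,"spin":0},{"x":-11,"y":-44,"z":8,"spin":0},{"x":-11,"y":-44,"z":8,"spin":0},{"x":-11,"y":-42,"z":8,"spin":0},{"x":0,"y":0,"z":0,"spin":0}]}}

```text
time: 5.2
position: [0.4911, -0.3378, 0.2592]
tool_rot: [0.187, 0.982, 0.002, 0.01]
ft_force: [0.3, 0.8, -0.0]
grip_width: 0.087
```

```bash
python3 go.py .4925 -.32 .15; python3 - <<'E'
from h import *
o=robot.get_obs();c=cams.camera("wrist");cv2.imwrite("pics/w1.png",c["img"][:,:,::-1])
M=w2c(c,o)
rs=nets.outline_of(c,"lid")
for r in rs: print(r["conf"],r["pixel"],r["region"].sum())
print(proj(c,np.array([[.4925,-.32,.033]]),M))
if rs:print(fit([(c,M,rs[0]["region"].astype(float))],"lid",[.4925,-.32]))
E
```

```text
t 5.2 pos [ 0.4911 -0.3378  0.2592] shift [  7.3  16.2 109.2] n 110.6 F [ 0.28  0.82 -0.02] w 0.087 zax [ 2.070e-02 -2.000e-04 -9.998e-01] xax [-0.93   0.368] q6 -2.0
0.71 [342.1, 189.6] 7129
[[336.60737026 196.40560326]]
(array([ 0.49338081, -0.32030608]), np.float64(0.013966722764890638))
```

View pics/w1.png

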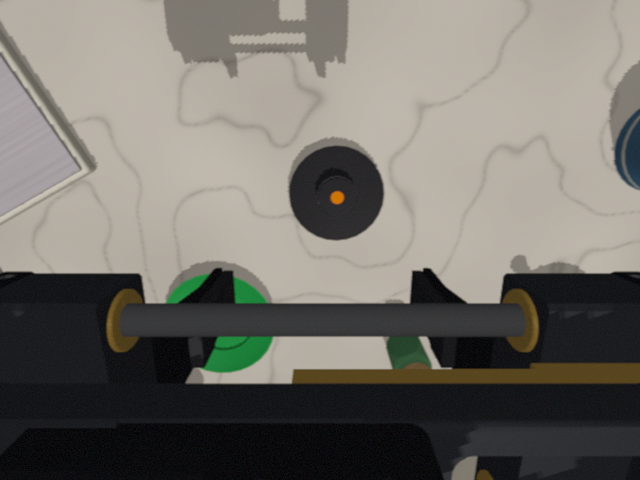

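Call:
{"name": "play_rows", "arguments": {"commands": [{"x":3,"y":8,"z":25,"spin":0},{"x":3,"y":8,"z":25,"spin":0},{"x":0,"y":0,"z":25,"spin":0},{"x":0,"y":0,"z":25,"spin":0},{"x":0,"y":0,"z":25,"spin":0},{"x":0,"y":0,"z":25,"spin":0},{"x":0,"y":0,"z":20,"spin":0},{"x":0,"y":0,"z":0,"spin":0}]}}

```text
time: 6.1
position: [0.5011, -0.3014, 0.0911]
tool_rot: [0.179, 0.984, 0.004, 0.013]
ft_force: [-0.9, 1.0, 0.3]
grip_width: 0.0874
```

```bash
python3 go.py .4933 -.3203 .02
```

```text
t 6.1 pos [ 0.5011 -0.3014  0.0911] shift [  2.4 -21.3  70.8] n 74.0 F [-0.91  1.    0.27] w 0.0874 zax [ 0.0275  0.0025 -0.9996] xax [-0.936  0.352] q6 -1.97
```

Call:
{"name": "play_rows", "arguments": {"commands": [{"x":0,"y":0,"z":0,"spin":0},{"x":0,"y":0,"z":0,"spin":0},{"x":0,"y":0,"z":0,"spin":0}]}}

```text
time: 6.4
position: [0.5031, -0.2996, 0.0943]
tool_rot: [0.177, 0.984, 0.003, 0.015]
ft_force: [-0.6, -0.8, -0.3]
grip_width: 0.0872
```

```bash
python3 go.py .4933 -.3203 .02;python3 go.py .4933 -.3203 .02
```

```text
t 6.4 pos [ 0.5031 -0.2996  0.0943] shift [  4.1 -23.7  73.9] n 77.7 F [-0.62 -0.8  -0.28] w 0.0872 zax [ 3.040e-02  5.000e-04 -9.995e-01] xax [-0.937  0.348] q6 -1.97
t 6.4 pos [ 0.5031 -0.2996  0.0943] shift [  4.1 -23.7  73.9] n 77.7 F [-0.62 -0.8  -0.28] w 0.0872 zax [ 3.040e-02  5.000e-04 -9.995e-01] xax [-0.937  0.348] q6 -1.97
```

Call:
{"name": "play_rows", "arguments": {"commands": [{"x":0,"y":-10,"z":10,"spin":0},{"x":0,"y":-10,"z":10,"spin":0},{"x":0,"y":0,"z":10,"spin":0},{"x":0,"y":0,"z":0,"spin":0}]}}

```text
time: 6.8
position: [0.4976, -0.3218, 0.0641]
tool_rot: [0.177, 0.984, 0.001, 0.017]
ft_force: [-0.6, 0.3, -0.2]
grip_width: 0.0864
```

```bash
python3 go.py .4933 -.3203 .02
```

```text
t 6.8 pos [ 0.4976 -0.3218  0.0641] shift [ 6.  -0.4 43.9] n 44.3 F [-0.6   0.32 -0.25] w 0.0864 zax [ 0.0343 -0.0035 -0.9994] xax [-0.937  0.349] q6 -2.01
```

```bash
cat > st.py <<'E'
from h import *
o=robot.get_obs();Rm=R.from_quat(o["tool_rot"]).as_matrix()
print(round(o["time"],2),"q",np.round(o["q"],4),"pos",np.round(o["position"],4),"zax",np.round(Rm[:,2],4),"qd",np.round(o["joint_velocities"],3),"tau",np.round(o["joint_torque"],1))
E
python3 st.py
```

```text
6.8 q [-0.7738  0.6928  1.6613  0.0311  0.7607 -2.0103] pos [ 0.4976 -0.3218  0.0641] zax [ 0.0343 -0.0035 -0.9994] qd [-0.018 -0.005 -0.015 -0.006 -0.004 -0.005] tau [ -0.1 -44.6 -11.5   0.   -0.2  -0. ]
```

Call:
{"name": "play_rows", "arguments": {"commands": [{"x":0,"y":0,"z":0,"spin":0},{"x":0,"y":0,"z":0,"spin":0}]}}

```text
time: 7.0
position: [0.497, -0.322, 0.063]
tool_rot: [0.178, 0.984, 0.002, 0.016]
ft_force: [0.3, -0.1, 0.0]
grip_width: 0.0872
```

```bash
python3 st.py
```

```text
7.0 q [-0.7747  0.6946  1.6615  0.0313  0.7607 -2.0103] pos [ 0.497 -0.322  0.063] zax [ 0.033  -0.0021 -0.9995] qd [-0.002  0.004 -0.004 -0.    -0.003 -0.   ] tau [ -0.1 -44.3 -11.    0.   -0.   -0. ]
```

Call:
{"name": "play_rows", "arguments": {"commands": [{"x":0,"y":0,"z":0,"spin":0},{"x":0,"y":0,"z":0,"spin":0},{"x":0,"y":0,"z":0,"spin":0},{"x":0,"y":0,"z":0,"spin":0}]}}

```text
time: 7.4
position: [0.4974, -0.3217, 0.0636]
tool_rot: [0.177, 0.984, 0.002, 0.017]
ft_force: [-0.5, -0.8, 0.5]
grip_width: 0.0869
```

```bash
python3 st.py
```

```text
7.4 q [-0.774   0.6936  1.6613  0.0314  0.7608 -2.0103] pos [ 0.4974 -0.3217  0.0636] zax [ 0.0338 -0.0027 -0.9994] qd [ 0.004 -0.003 -0.001 -0.001 -0.003  0.001] tau [ -0.  -44.3 -11.    0.   -0.   -0. ]
```

```bash
python3 go.py .4933 -.3203 .021
```

```text
t 7.4 pos [ 0.4974 -0.3217  0.0636] shift [ 5.8 -0.5 42.5] n 42.9 F [-0.52 -0.84  0.47] w 0.0869 zax [ 0.0338 -0.0027 -0.9994] xax [-0.936  0.349] q6 -2.01
```

Call:
{"name": "play_rows", "arguments": {"commands": [{"x":2,"y":0,"z":10,"spin":0},{"x":2,"y":0,"z":10,"spin":0},{"x":2,"y":0,"z":8,"spin":0},{"x":0,"y":0,"z":4,"spin":0},{"x":0,"y":0,"z":0,"spin":0}]}}

```text
time: 7.9
position: [0.4921, -0.3189, 0.0281]
tool_rot: [0.177, 0.984, 0.002, 0.016]
ft_force: [-0.6, 0.4, -0.3]
grip_width: 0.0868
```

```bash
python3 go.py .4933 -.3203 .021
```

```text
t 7.9 pos [ 0.4921 -0.3189  0.0281] shift [-1.4 -0.9  7.2] n 7.4 F [-0.55  0.42 -0.29] w 0.0868 zax [ 0.0328 -0.0018 -0.9995] xax [-0.937  0.349] q6 -2.02
```

Call:
{"name": "play_rows", "arguments": {"commands": [{"x":-1,"y":-1,"z":4,"spin":0},{"x":0,"y":0,"z":3,"spin":0},{"x":0,"y":0,"z":0,"spin":0}]}}

```text
time: 8.2
position: [0.4931, -0.3205, 0.0204]
tool_rot: [0.177, 0.984, 0.002, 0.016]
ft_force: [0.3, -0.9, 0.4]
grip_width: 0.0867
```

```bash
python3 go.py .4933 -.3203 .021; python3 - <<'E'
from h import *
o=robot.get_obs();c=cams.camera("wrist");cv2.imwrite("pics/w2.png",c["img"][:,:,::-1])
c=cams.camera("side");cv2.imwrite("pics/s2.png",cv2.resize(c["img"][200:440,260:500,::-1],(600,600)))
E
```

```text
t 8.2 pos [ 0.4931 -0.3205  0.0204] shift [-0.1  0.3 -0.6] n 0.7 F [ 0.28 -0.91  0.44] w 0.0867 zax [ 0.0329 -0.0019 -0.9995] xax [-0.937  0.349] q6 -2.02
```

View pics/w2.png

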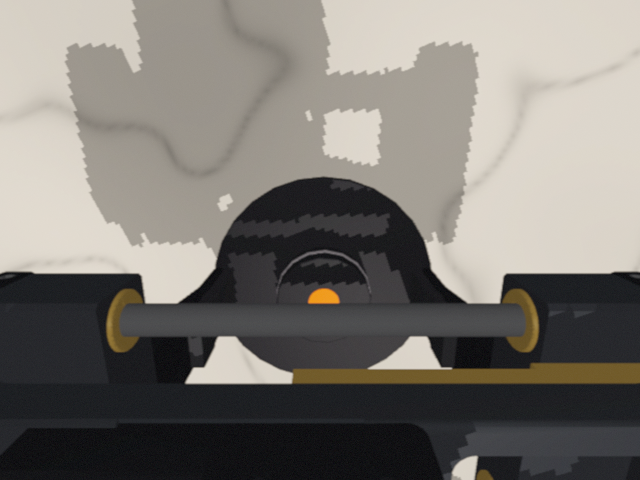

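View pics/s2.png

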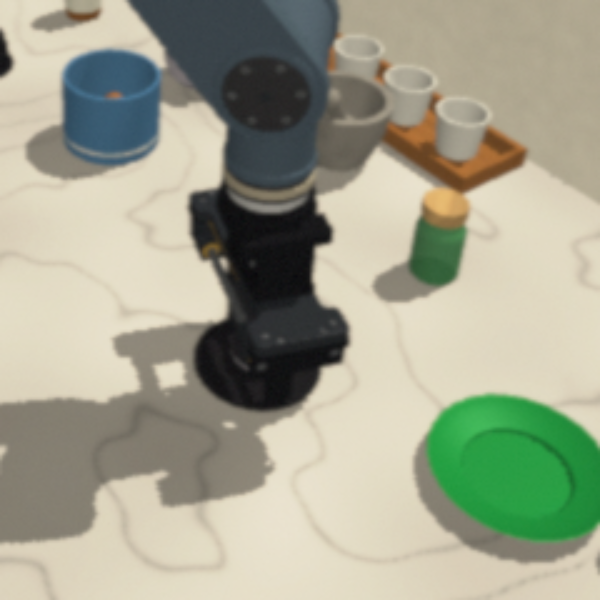

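Wrist view: the lid is centred between the open fingers, with the valve at (324,298). The fingertips are just above the flange. Closing.

Call:
{"name": "play_rows", "arguments": {"commands": [{"x":0,"y":0,"z":0,"spin":0},{"x":0,"y":0,"z":0,"spin":0},{"x":0,"y":0,"z":0,"spin":0},{"x":0,"y":0,"z":0,"spin":0},{"x":0,"y":0,"z":0,"spin":0},{"x":0,"y":0,"z":0,"spin":0}], "grip": 0, "newtons": 25}}

```text
time: 8.9
position: [0.4938, -0.3211, 0.0218]
tool_rot: [0.177, 0.984, 0.001, 0.017]
ft_force: [-0.1, 0.3, 0.1]
grip_width: 0.0474
```

```bash
python3 go.py .4933 -.3203 .021
```

```text
t 8.9 pos [ 0.4938 -0.3211  0.0218] shift [0.8 0.6 0.8] n 1.3 F [-0.14  0.3   0.15] w 0.0474 zax [ 0.0348 -0.0037 -0.9994] xax [-0.937  0.349] q6 -2.02
```

Call:
{"name": "play_rows", "arguments": {"commands": [{"x":0,"y":0,"z":0,"spin":0},{"x":0,"y":0,"z":0,"spin":0},{"x":0,"y":0,"z":0,"spin":0}]}}

```text
time: 9.2
position: [0.4938, -0.321, 0.0218]
tool_rot: [0.177, 0.984, 0.001, 0.017]
ft_force: [-0.1, -0.1, 1.0]
grip_width: 0.0423
```

Call:
{"name": "play_rows", "arguments": {"commands": [{"x":0,"y":0,"z":-15,"spin":0},{"x":0,"y":0,"z":-20,"spin":0},{"x":0,"y":0,"z":-25,"spin":0},{"x":0,"y":0,"z":-25,"spin":0},{"x":0,"y":0,"z":-25,"spin":0},{"x":0,"y":0,"z":-20,"spin":0},{"x":0,"y":0,"z":0,"spin":0}]}}

```text
time: 9.9
position: [0.4879, -0.3196, 0.16]
tool_rot: [0.177, 0.984, 0.002, 0.016]
ft_force: [1.0, -0.5, -1.7]
grip_width: 0.042
```

```bash
python3 go.py .5805 .0488 .16;python3 - <<'E'
from h import *
o=robot.get_obs();c=cams.camera("wrist");cv2.imwrite("pics/w3.png",c["img"][:,:,::-1])
c=cams.camera("side");cv2.imwrite("pics/s3.png",cv2.resize(c["img"][200:440,260:500,::-1],(600,600)))
E
```

```text
t 9.9 pos [ 0.4879 -0.3196  0.16  ] shift [ 41.7 377.6   2.2] n 379.9 F [ 1.03 -0.48 -1.73] w 0.042 zax [ 0.0327 -0.0022 -0.9995] xax [-0.937  0.349] q6 -2.01
```

View pics/s3.png

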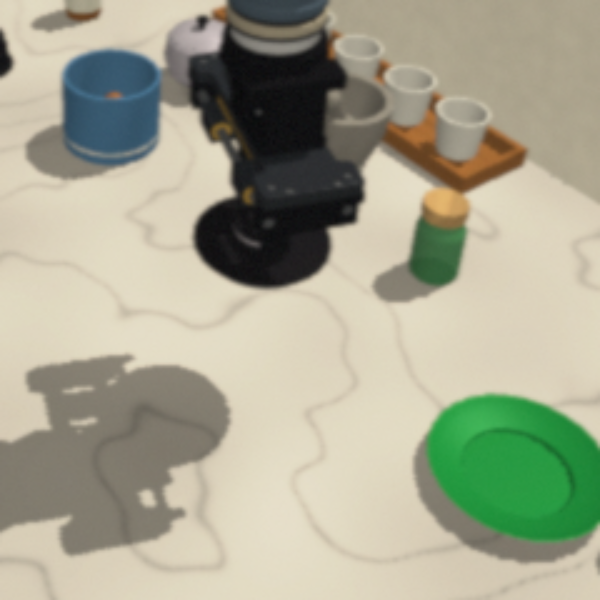

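View pics/w3.png

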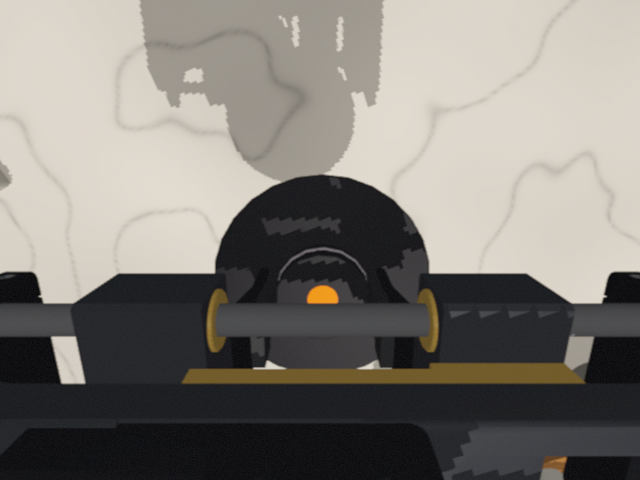

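Call:
{"name": "play_rows", "arguments": {"commands": [{"x":0,"y":20,"z":-5,"spin":0},{"x":0,"y":34,"z":-5,"spin":0},{"x":0,"y":34,"z":0,"spin":0},{"x":0,"y":34,"z":0,"spin":0},{"x":0,"y":34,"z":0,"spin":0},{"x":0,"y":34,"z":0,"spin":0},{"x":0,"y":20,"z":0,"spin":0},{"x":0,"y":0,"z":0,"spin":0}]}}

```text
time: 10.8
position: [0.5546, -0.1121, 0.1575]
tool_rot: [0.18, 0.984, 0.007, 0.003]
ft_force: [0.7, -0.5, -1.7]
grip_width: 0.0421
```

```bash
python3 go.py .5805 .0488 .16;cat > can.py <<'E'
from h import *
import sys
o=robot.get_obs();c=cams.camera("wrist");cv2.imwrite(sys.argv[1],c["img"][:,:,::-1])
M=w2c(c,o)
rs=nets.outline_of(c,"canister")
for r in rs:
    print(r["conf"],r["pixel"],r["region"].sum(),fit([(c,M,r["region"].astype(float))],"canister",[.5805,.0488]))
E
python3 can.py pics/w4.png
```

```text
t 10.8 pos [ 0.5546 -0.1121  0.1575] shift [ 3.270e+01  1.597e+02 -1.000e-01] n 163.0 F [ 0.65 -0.45 -1.7 ] w 0.0421 zax [ 0.0078  0.0135 -0.9999] xax [-0.935  0.354] q6 -1.63
```

View pics/w4.png

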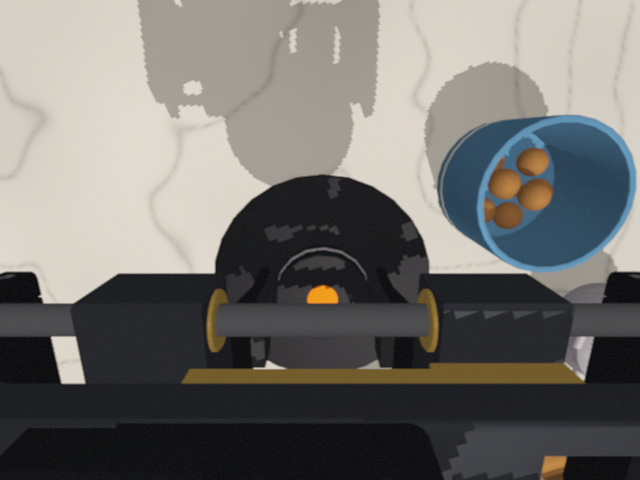

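```bash
cat > can2.py <<'E'
from h import *
o=robot.get_obs();c=cams.camera("wrist");M=w2c(c,o)
h=cv2.cvtColor(c["img"],cv2.COLOR_RGB2HSV)
b=((h[...,0]>95)&(h[...,0]<118)&(h[...,1]>90)&(h[...,2]>50)).astype(np.uint8)
n,l,s,ce=cv2.connectedComponentsWithStats(b);i=1+np.argmax(s[1:,4]);pts=np.argwhere(l==i)[:,::-1]
hull=cv2.convexHull(pts.astype(np.int32));m=np.zeros((480,640),np.uint8);cv2.fillConvexPoly(m,hull,1)
print(s[i]);print(fit([(c,M,m.astype(float))],"canister",[.5805,.0488]))
# lid flange fit in tool frame: report valve pixel
o_=((h[...,0]<18)&(h[...,1]>220)&(h[...,2]>200)).astype(np.uint8)
n,l,s,ce=cv2.connectedComponentsWithStats(o_)
for k in range(1,n):
    if s[k,4]>100: print("orange",ce[k],s[k])
E
python3 can2.py; python3 - <<'E'
from h import *
for n in ["scene","side"]:
    c=cams.camera(n)
    for r in nets.outline_of(c,"canister")[:2]: print(n,r["conf"],r["region"].sum(),fit([(c,w2c(c),r["region"].astype(float))],"canister",[.5805,.0488]))
E
```

```text
[  446   115   194   156 19944]
(array([0.58048934, 0.04725582]), np.float64(0.05226610005871757))
scene 0.97 2106 (array([0.57994185, 0.05008646]), np.float64(0.030715150118135193))
side 0.65 1402 (array([0.57858804, 0.0477813 ]), np.float64(0.17655972797161446))
```

```bash
sed -i 's/h\[...,1\]>90)&(h\[...,2\]>50/h[...,1]>80)\&(h[...,2]>25/' can2.py; cat >> can2.py <<'E'
im=c["img"][:,:,::-1].copy();cv2.polylines(im,[hull],True,(0,0,255),1)
mm=(mask(c,M,"canister",[.5805,.0485])>.5).astype(np.uint8);cs,_=cv2.findContours(mm,0,1);cv2.drawContours(im,cs,-1,(0,255,0),1)
r=proj(c,circ(.049,.085)+[.5805,.0485,0],M);cv2.polylines(im,[r.round().astype(np.int32)],True,(0,255,255),1)
cv2.imwrite("pics/can2.png",cv2.resize(im[80:300,400:640],(720,660),interpolation=cv2.INTER_NEAREST)[:600])
E
python3 can2.py
```

```text
[  447   111   193   157 20052]
(array([0.58066446, 0.04876067]), np.float64(0.04817558367581476))
```

View pics/can2.png

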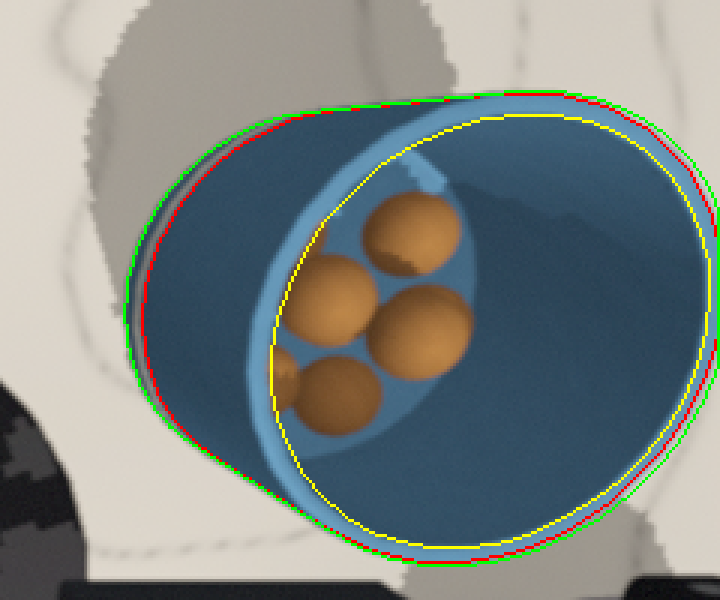

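```bash
cat > lidgo.py <<'E'
import sys;from h import *
# target canister xy, lid origin height -> tool shift
t=np.array([float(a) for a in sys.argv[1:4]])
Rg=R.from_quat([0.177,0.984,0.001,0.017]).as_matrix();p=Rg.T@(np.array([.4934,-.3203,0])-np.array([.4937,-.3209,.0218]))
o=robot.get_obs();Rm=R.from_quat(o["tool_rot"]).as_matrix()
l=o["position"]+Rm@p
up=Rm@Rg.T@[0,0,1]
print("t",round(o["time"],2),"p",np.round(p,4),"lid",np.round(l,4),"lidup",np.round(up,4),"shift",np.round(Rm.T@(t-l)*1e3,1),"F",np.round(o["ft_force"],2),"w",round(o["grip_width"],4),"zax",np.round(Rm[:,2],4))
if len(sys.argv)>4:
    c=cams.camera("wrist");M=w2c(c,o);T=np.eye(4)
    im=c["img"][:,:,::-1].copy()
    Lr=Rm@Rg.T
    for r,z in [(.055,.017),(.055,.012),(.022,.033),(.007,.033)]:
        u=proj(c,(circ(r,z)@Lr.T)+l,M);cv2.polylines(im,[u.round().astype(np.int32)],True,(0,255,255),1)
    cv2.imwrite(sys.argv[4],im)
E
python3 lidgo.py .5803 .048 .12 pics/l1.png
```

```text
t 11.2 p [0.0012 0.0003 0.0218] lid [ 0.5542 -0.1153  0.1374] lidup [ 0.0226 -0.0156  0.9996] shift [ 34.4 161.5  19.5] F [-0.65  0.31 -1.01] w 0.0422 zax [ 0.0111  0.0112 -0.9999]
```

View pics/l1.png

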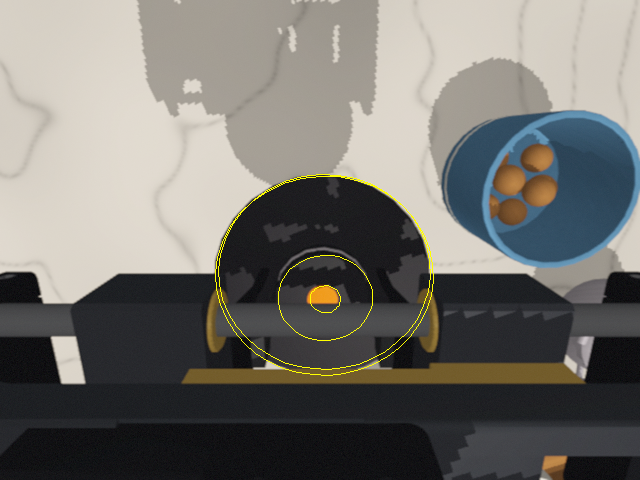

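Call:
{"name": "play_rows", "arguments": {"commands": [{"x":5,"y":20,"z":0,"spin":0},{"x":6,"y":30,"z":0,"spin":0},{"x":6,"y":30,"z":0,"spin":0},{"x":6,"y":30,"z":0,"spin":0},{"x":5,"y":20,"z":0,"spin":0},{"x":3,"y":10,"z":0,"spin":0},{"x":0,"y":0,"z":0,"spin":0},{"x":0,"y":0,"z":0,"spin":0}]}}

```text
time: 12.05
position: [0.5785, 0.024, 0.162]
tool_rot: [0.187, 0.982, 0.006, 0.006]
ft_force: [-0.5, -0.6, -1.2]
grip_width: 0.0423
```

```bash
python3 lidgo.py .5805 .0488 .1
```

```text
t 12.05 p [0.0012 0.0003 0.0218] lid [0.5778 0.0249 0.1403] lidup [ 0.0189 -0.0133  0.9997] shift [ 6.7 22.7 40.5] F [-0.53 -0.57 -1.16] w 0.0423 zax [ 0.0149  0.0086 -0.9999]
```

Call:
{"name": "play_rows", "arguments": {"commands": [{"x":2,"y":8,"z":8,"spin":0},{"x":2,"y":8,"z":8,"spin":0},{"x":2,"y":6,"z":8,"spin":0},{"x":0,"y":0,"z":6,"spin":0},{"x":0,"y":0,"z":0,"spin":0}]}}

```text
time: 12.55
position: [0.5813, 0.0455, 0.1289]
tool_rot: [0.189, 0.982, 0.005, 0.006]
ft_force: [0.3, -0.5, -1.4]
grip_width: 0.0423
```

```bash
python3 lidgo.py .5805 .0488 .0 pics/l2.png; python3 - <<'E'
from h import *
c=cams.camera("scene");cv2.imwrite("pics/sc2.png",cv2.resize(c["img"][160:320,240:440,::-1],(750,600)))
c=cams.camera("side");cv2.imwrite("pics/s4.png",cv2.resize(c["img"][160:320,210:410,::-1],(750,600)))
E
```

```text
t 12.55 p [0.0012 0.0003 0.0218] lid [0.5806 0.0464 0.1071] lidup [ 0.0203 -0.0128  0.9997] shift [  2.    0.8 107.1] F [ 0.27 -0.46 -1.41] w 0.0423 zax [ 0.0134  0.008  -0.9999]
```

View pics/l2.png

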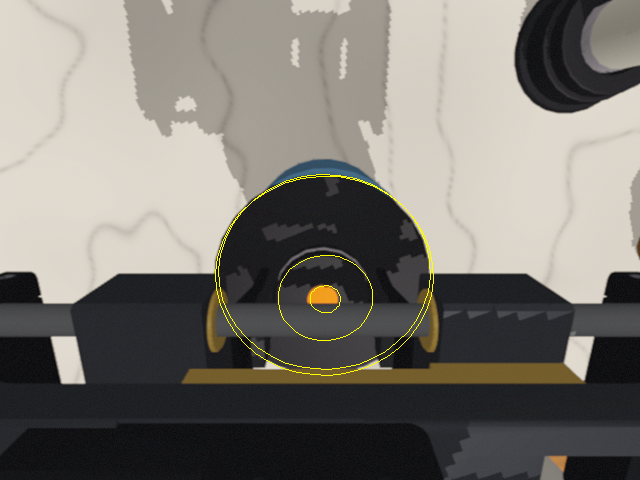

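View pics/s4.png

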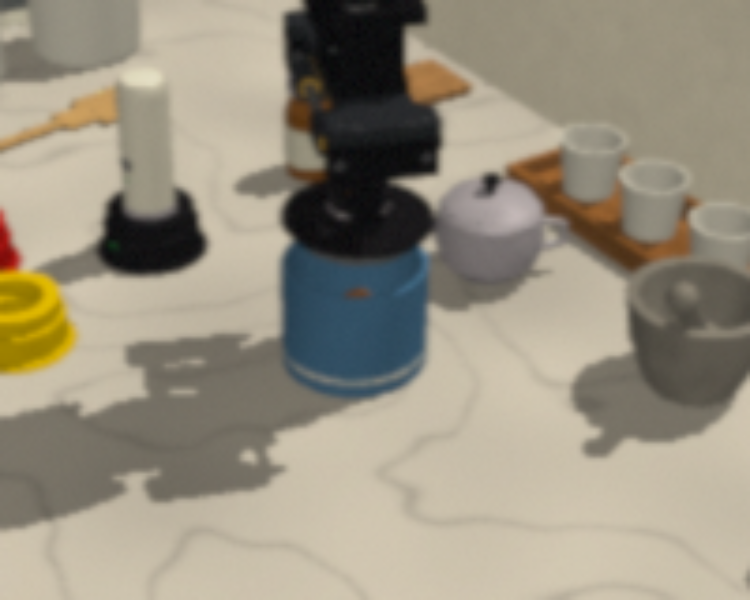

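View pics/sc2.png

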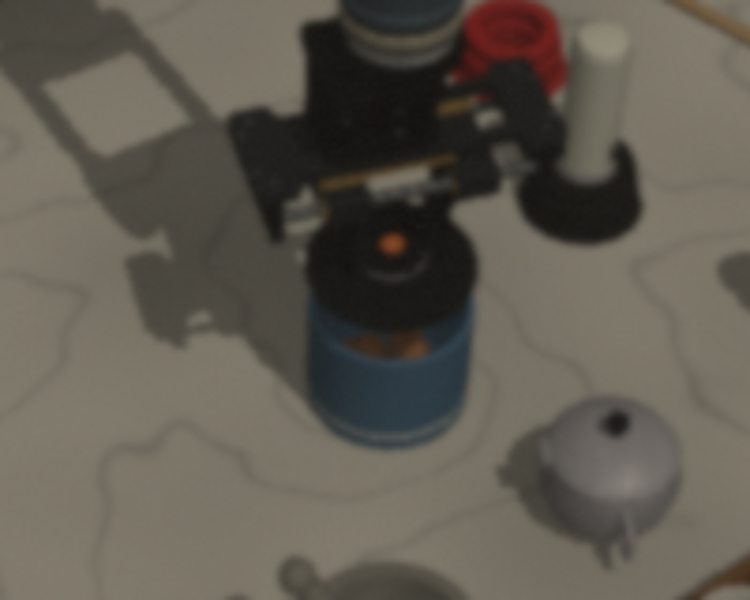

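Call:
{"name": "play_rows", "arguments": {"commands": [{"x":1,"y":1,"z":5,"spin":0},{"x":1,"y":0,"z":5,"spin":0},{"x":0,"y":0,"z":4,"spin":0},{"x":0,"y":0,"z":0,"spin":0},{"x":0,"y":0,"z":0,"spin":0}]}}

```text
time: 13.2
position: [0.5815, 0.0466, 0.1159]
tool_rot: [0.189, 0.982, 0.005, 0.008]
ft_force: [0.4, 0.6, -0.7]
grip_width: 0.0421
```

```bash
python3 lidgo.py .5805 .0488 .073
```

```text
t 13.2 p [0.0012 0.0003 0.0218] lid [0.5809 0.0475 0.0941] lidup [ 0.0158 -0.0123  0.9998] shift [ 1.1  0.8 21.1] F [ 0.43  0.57 -0.74] w 0.0421 zax [ 0.0179  0.0074 -0.9998]
```

Call:
{"name": "play_rows", "arguments": {"commands": [{"x":1,"y":1,"z":5,"spin":0},{"x":0,"y":0,"z":5,"spin":0},{"x":0,"y":0,"z":0,"spin":0},{"x":0,"y":0,"z":0,"spin":0}]}}

```text
time: 13.6
position: [0.5813, 0.0481, 0.1051]
tool_rot: [0.189, 0.982, 0.005, 0.008]
ft_force: [0.2, -0.5, -1.9]
grip_width: 0.0422
```

```bash
python3 lidgo.py .5805 .0488 .073
```

```text
t 13.6 p [0.0012 0.0003 0.0218] lid [0.5806 0.049  0.0833] lidup [ 0.0155 -0.0123  0.9998] shift [ 0.2 -0.4 10.3] F [ 0.2  -0.49 -1.87] w 0.0422 zax [ 0.0182  0.0074 -0.9998]
```

Call:
{"name": "play_rows", "arguments": {"commands": [{"x":0,"y":0,"z":3,"spin":0},{"x":0,"y":0,"z":3,"spin":0},{"x":0,"y":0,"z":0,"spin":0}]}}

```text
time: 13.9
position: [0.5815, 0.0481, 0.0987]
tool_rot: [0.189, 0.982, 0.005, 0.008]
ft_force: [0.1, 0.3, -1.2]
grip_width: 0.0423
```

```bash
python3 lidgo.py .5805 .0488 .073
```

```text
t 13.9 p [0.0012 0.0003 0.0218] lid [0.5809 0.049  0.0769] lidup [ 0.0151 -0.0122  0.9998] shift [ 0.4 -0.4  3.9] F [ 0.06  0.33 -1.19] w 0.0423 zax [ 0.0186  0.0073 -0.9998]
```

Call:
{"name": "play_rows", "arguments": {"commands": [{"x":0,"y":0,"z":2,"spin":0},{"x":0,"y":0,"z":0,"spin":0}]}}

```text
time: 14.1
position: [0.5816, 0.0481, 0.0965]
tool_rot: [0.189, 0.982, 0.005, 0.008]
ft_force: [-0.6, 0.3, -1.2]
grip_width: 0.0424
```

Call:
{"name": "play_rows", "arguments": {"commands": [{"x":0,"y":0,"z":1.5,"spin":0},{"x":0,"y":0,"z":0,"spin":0}]}}

```text
time: 14.3
position: [0.5818, 0.0481, 0.0952]
tool_rot: [0.189, 0.982, 0.005, 0.009]
ft_force: [-1.6, 0.6, -0.1]
grip_width: 0.0426
```

```bash
python3 lidgo.py .5805 .0488 .073
```

```text
t 14.3 p [0.0012 0.0003 0.0218] lid [0.5812 0.049  0.0734] lidup [ 0.0146 -0.0121  0.9998] shift [ 0.6 -0.5  0.4] F [-1.6   0.57 -0.1 ] w 0.0426 zax [ 0.0191  0.0073 -0.9998]
```

Call:
{"name": "play_rows", "arguments": {"commands": [{"x":0,"y":0,"z":1.5,"spin":0},{"x":0,"y":0,"z":0,"spin":0}]}}

```text
time: 14.5
position: [0.5819, 0.0481, 0.0952]
tool_rot: [0.189, 0.982, 0.005, 0.009]
ft_force: [-0.1, -1.3, -0.9]
grip_width: 0.0419
```

```bash
python3 lidgo.py .5805 .0488 .073
```

```text
t 14.5 p [0.0012 0.0003 0.0218] lid [0.5813 0.049  0.0735] lidup [ 0.0143 -0.0117  0.9998] shift [ 0.7 -0.5  0.4] F [-0.12 -1.34 -0.93] w 0.0419 zax [ 0.0194  0.0068 -0.9998]
```

Call:
{"name": "play_rows", "arguments": {"commands": [{"x":0,"y":0,"z":0,"spin":0},{"x":0,"y":0,"z":0,"spin":0},{"x":0,"y":0,"z":0,"spin":0},{"x":0,"y":0,"z":0,"spin":0},{"x":0,"y":0,"z":0,"spin":0},{"x":0,"y":0,"z":0,"spin":0}], "grip": 1}}

```text
time: 15.1
position: [0.5828, 0.048, 0.0953]
tool_rot: [0.189, 0.982, 0.005, 0.01]
ft_force: [0.5, -0.1, -0.4]
grip_width: 0.0817
```

Call:
{"name": "play_rows", "arguments": {"commands": [{"x":0,"y":0,"z":-10,"spin":0},{"x":0,"y":0,"z":-20,"spin":0},{"x":0,"y":0,"z":-30,"spin":0},{"x":0,"y":0,"z":-30,"spin":0},{"x":0,"y":0,"z":-30,"spin":0},{"x":0,"y":0,"z":0,"spin":0},{"x":0,"y":0,"z":0,"spin":0}]}}

```text
time: 15.8
position: [0.5797, 0.0472, 0.2225]
tool_rot: [0.189, 0.982, 0.005, 0.01]
ft_force: [0.9, 0.2, -0.4]
grip_width: 0.087
```

```bash
python3 go.py .5264 .2730 .22; python3 - <<'E'
from h import *
c=cams.camera("scene");cv2.imwrite("pics/sc3.png",cv2.resize(c["img"][160:320,240:440,::-1],(750,600)))
c=cams.camera("side");cv2.imwrite("pics/s5.png",cv2.resize(c["img"][160:320,210:410,::-1],(750,600)))
o=robot.get_obs();c=cams.camera("wrist");cv2.imwrite("pics/w5.png",c["img"][:,:,::-1]);M=w2c(c,o)
u=proj(c,circ(.055,.090)+[.5805,.0488,0],M);u2=proj(c,circ(.007,.106)+[.5805,.0488,0],M);im=c["img"][:,:,::-1].copy()
cv2.polylines(im,[u.round().astype(np.int32),u2.round().astype(np.int32)],True,(0,255,255),1);cv2.imwrite("pics/w5.png",im)
E
```

```text
t 15.8 pos [0.5797 0.0472 0.2225] shift [133.4 189.8   2.9] n 232.0 F [ 0.88  0.22 -0.39] w 0.087 zax [ 0.0211  0.0068 -0.9998] xax [-0.928  0.372] q6 -1.31
```

View pics/w5.png

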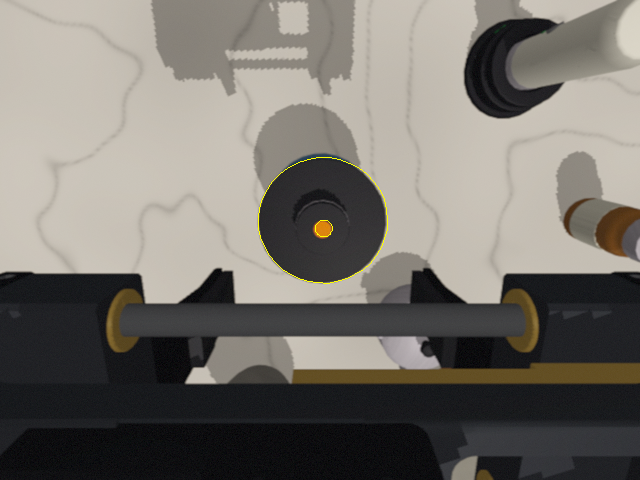

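View pics/s5.png

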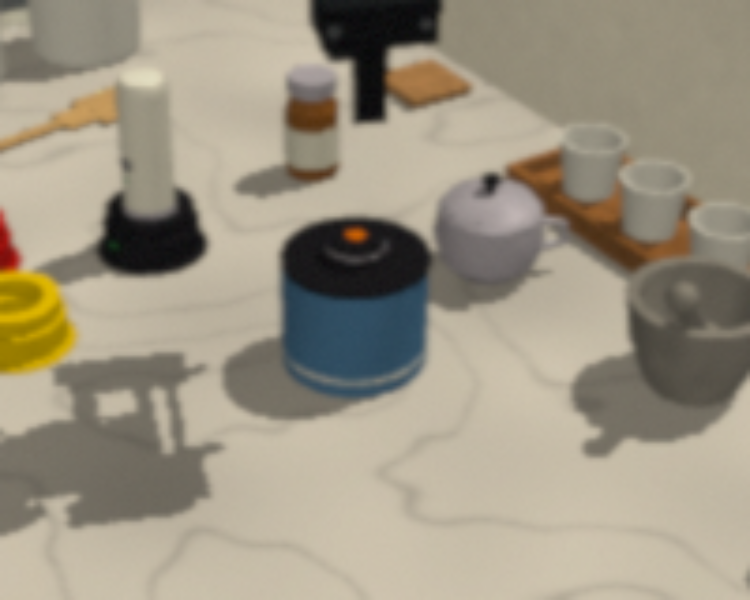

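View pics/sc3.png

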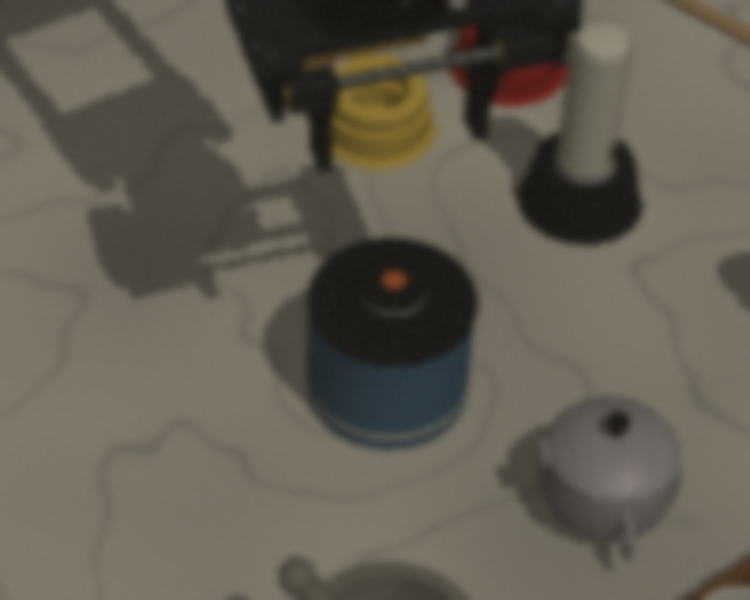

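The wrist view shows the lid flush on the canister. The valve at (323,229) coincides with the model at (.5805,.0488). The side and scene views also show it level. Next, the pump.

Call:
{"name": "play_rows", "arguments": {"commands": [{"x":15,"y":20,"z":0,"spin":0},{"x":25,"y":35,"z":0,"spin":0},{"x":25,"y":35,"z":0,"spin":0},{"x":15,"y":20,"z":0,"spin":0},{"x":0,"y":10,"z":0,"spin":0},{"x":0,"y":0,"z":0,"spin":0},{"x":0,"y":0,"z":0,"spin":0}]}}

```text
time: 16.65
position: [0.5461, 0.19, 0.2123]
tool_rot: [0.191, 0.982, 0.002, 0.001]
ft_force: [-0.1, -0.4, 0.3]
grip_width: 0.0871
```

```bash
python3 go.py .5264 .2730 .22; cat > pump.py <<'E'
import sys
from h import *
o=robot.get_obs();c=cams.camera("wrist");M=w2c(c,o)
im=c["img"][:,:,::-1].copy()
r=nets.outline_of(c,"pump")
for k in r[:2]: print(k["conf"],k["pixel"],k["region"].sum(),fit([(c,M,k["region"].astype(float))],"pump",[.5264,.273]))
mm=(mask(c,M,"pump",[.5264,.273])>.5).astype(np.uint8);cs,_=cv2.findContours(mm,0,1);cv2.drawContours(im,cs,-1,(0,255,0),1)
for rr,z in [(.046,0)]:
    u=proj(c,circ(rr,z)+[.5264,.273,0],M);cv2.polylines(im,[u.round().astype(np.int32)],True,(0,255,255),1)
cv2.imwrite(sys.argv[1],im)
E
python3 pump.py pics/p1.png
```

```text
t 16.65 pos [0.5461 0.19   0.2123] shift [49.3 69.6 -7.4] n 85.6 F [-0.08 -0.41  0.31] w 0.0871 zax [ 0.0027  0.0041 -1.    ] xax [-0.927  0.375] q6 -1.05
0.56 [417.0, 167.8] 4651 (array([0.52580279, 0.27188987]), np.float64(0.031363666644460775))
```

View pics/p1.png

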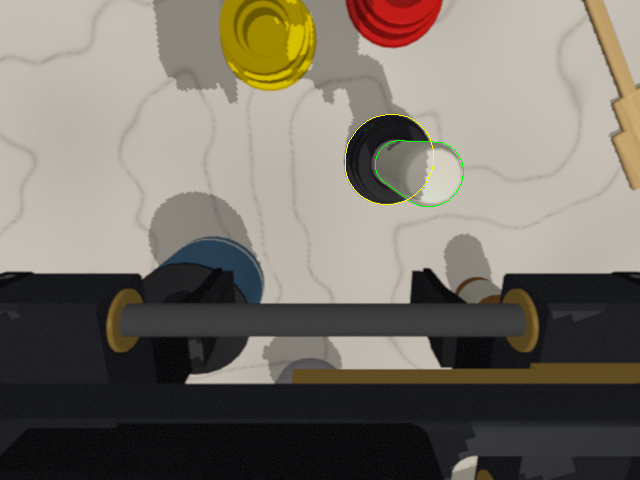

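Call:
{"name": "play_rows", "arguments": {"commands": [{"x":15,"y":20,"z":0,"spin":0},{"x":15,"y":20,"z":0,"spin":0},{"x":12,"y":15,"z":0,"spin":0},{"x":5,"y":10,"z":0,"spin":0},{"x":0,"y":0,"z":0,"spin":0},{"x":0,"y":0,"z":0,"spin":0}]}}

```text
time: 17.35
position: [0.5314, 0.2618, 0.2127]
tool_rot: [0.197, 0.98, 0.001, 0.002]
ft_force: [0.3, 0.0, 0.4]
grip_width: 0.087
```

```bash
python3 go.py .5261 .2722 .17; python3 pump.py pics/p2.png
```

```text
t 17.35 pos [0.5314 0.2618 0.2127] shift [ 9.1  7.4 42.7] n 44.3 F [0.32 0.   0.39] w 0.087 zax [ 0.0049  0.0019 -1.    ] xax [-0.922  0.387] q6 -0.9
0.74 [330.8, 222.1] 3909 (array([0.52579604, 0.27221779]), np.float64(0.03218434583888785))
```

View pics/p2.png

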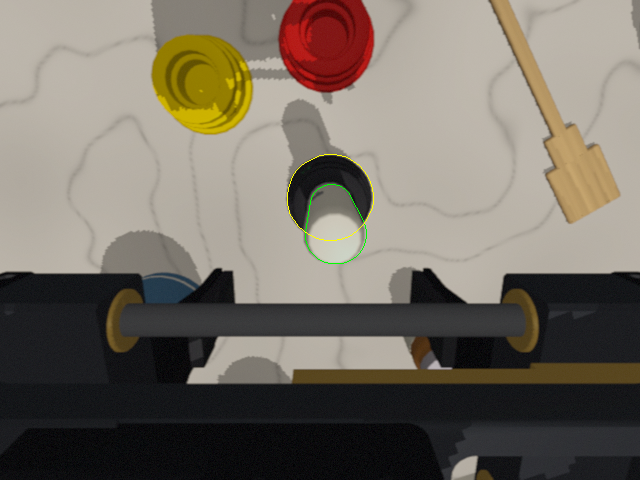

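Call:
{"name": "play_rows", "arguments": {"commands": [{"x":5,"y":4,"z":5,"spin":0},{"x":4,"y":3,"z":10,"spin":0},{"x":0,"y":0,"z":10,"spin":0},{"x":0,"y":0,"z":10,"spin":0},{"x":0,"y":0,"z":0,"spin":0},{"x":0,"y":0,"z":0,"spin":0}]}}

```text
time: 18.05
position: [0.5253, 0.2704, 0.1733]
tool_rot: [0.199, 0.98, 0.001, 0.001]
ft_force: [-0.4, 0.1, -0.3]
grip_width: 0.0871
```

```bash
python3 go.py .5260 .2722 .102
```

```text
t 18.05 pos [0.5253 0.2704 0.1733] shift [ 0.2  1.9 71.4] n 71.4 F [-0.45  0.07 -0.33] w 0.0871 zax [ 2.3e-03  8.0e-04 -1.0e+00] xax [-0.921  0.39 ] q6 -0.88
```

Call:
{"name": "play_rows", "arguments": {"commands": [{"x":0,"y":1,"z":12,"spin":0},{"x":0,"y":1,"z":15,"spin":0},{"x":0,"y":0,"z":15,"spin":0},{"x":0,"y":0,"z":15,"spin":0},{"x":0,"y":0,"z":8,"spin":0},{"x":0,"y":0,"z":0,"spin":0},{"x":0,"y":0,"z":0,"spin":0}]}}

```text
time: 18.75
position: [0.5279, 0.2728, 0.1046]
tool_rot: [0.199, 0.98, 0.001, 0.003]
ft_force: [-0.5, -0.7, 0.3]
grip_width: 0.0868
```

```bash
python3 go.py .5260 .2722 .102
```

```text
t 18.75 pos [0.5279 0.2728 0.1046] shift [ 1.5 -1.3  2.6] n 3.3 F [-0.54 -0.73  0.34] w 0.0868 zax [ 0.0056  0.0017 -1.    ] xax [-0.921  0.39 ] q6 -0.88
```

Call:
{"name": "play_rows", "arguments": {"commands": [{"x":1.5,"y":-1,"z":2,"spin":0},{"x":0,"y":0,"z":0,"spin":0},{"x":0,"y":0,"z":0,"spin":0}]}}

```text
time: 19.05
position: [0.5271, 0.2728, 0.104]
tool_rot: [0.199, 0.98, 0.002, 0.004]
ft_force: [-0.0, 0.4, -0.5]
grip_width: 0.0874
```

Call:
{"name": "play_rows", "arguments": {"commands": [{"x":0,"y":0,"z":0,"spin":0},{"x":0,"y":0,"z":0,"spin":0},{"x":0,"y":0,"z":0,"spin":0},{"x":0,"y":0,"z":0,"spin":0},{"x":0,"y":0,"z":0,"spin":0},{"x":0,"y":0,"z":0,"spin":0},{"x":0,"y":0,"z":0,"spin":0},{"x":0,"y":0,"z":0,"spin":0}], "grip": 0, "newtons": 35}}

```text
time: 19.85
position: [0.5279, 0.2731, 0.1053]
tool_rot: [0.199, 0.98, 0.003, 0.005]
ft_force: [-0.1, -0.7, 0.3]
grip_width: 0.0416
```

```bash
python3 go.py .5260 .2722 .102
```

```text
t 19.85 pos [0.5279 0.2731 0.1053] shift [ 1.4 -1.6  3.3] n 3.9 F [-0.11 -0.75  0.34] w 0.0416 zax [ 0.0112  0.0037 -0.9999] xax [-0.921  0.39 ] q6 -0.88
```

```bash
python3 -c "
from h import *
o=robot.get_obs();print(o['tool_rot'].tolist(),o['position'].tolist())"
```

```text
[0.19909040430368563, 0.9799634309095645, 0.0029091485277830246, 0.005120727389079035] [0.5279060697472123, 0.27314481001233787, 0.105279339973466]
```

Call:
{"name": "play_rows", "arguments": {"commands": [{"x":0,"y":0,"z":-8,"spin":0},{"x":0,"y":0,"z":-12,"spin":0},{"x":0,"y":0,"z":-15,"spin":0},{"x":0,"y":0,"z":-15,"spin":0},{"x":0,"y":0,"z":-15,"spin":0},{"x":0,"y":0,"z":0,"spin":0}]}}

```text
time: 20.45
position: [0.5256, 0.2724, 0.174]
tool_rot: [0.199, 0.98, 0.002, 0.003]
ft_force: [1.0, 0.0, -2.2]
grip_width: 0.0412
```

```bash
python3 go.py .5260 .2722 .23; python3 - <<'E'
from h import *
c=cams.camera("scene");cv2.imwrite("pics/sc4.png",cv2.resize(c["img"][120:280,300:500,::-1],(750,600)))
c=cams.camera("side");cv2.imwrite("pics/s6.png",cv2.resize(c["img"][120:280,160:360,::-1],(750,600)))
E
```

```text
t 20.45 pos [0.5256 0.2724 0.174 ] shift [ -0.8   0.3 -56. ] n 56.0 F [ 0.97  0.02 -2.24] w 0.0412 zax [ 0.0073  0.0023 -1.    ] xax [-0.921  0.39 ] q6 -0.88
```

View pics/s6.png

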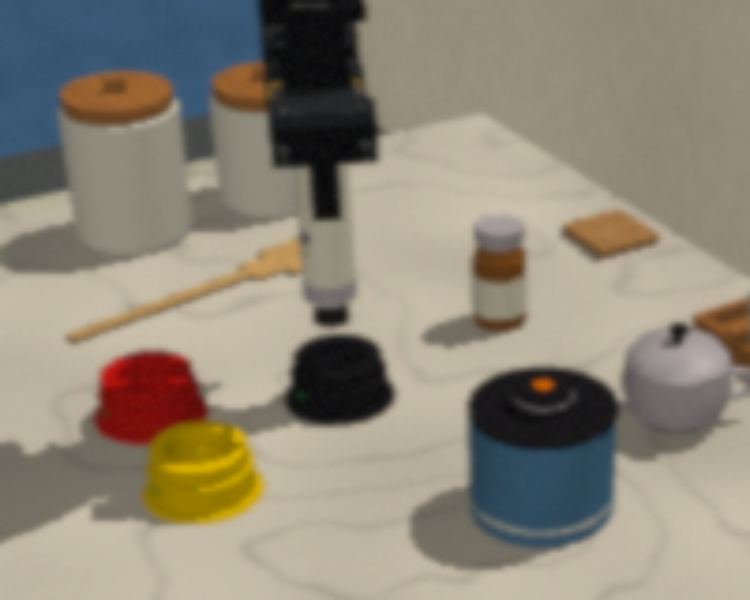

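Call:
{"name": "play_rows", "arguments": {"commands": [{"x":0,"y":0,"z":-20,"spin":0},{"x":0,"y":0,"z":-20,"spin":0},{"x":-5,"y":-8,"z":-15,"spin":0},{"x":-15,"y":-22,"z":0,"spin":0},{"x":-20,"y":-28,"z":0,"spin":0},{"x":-20,"y":-28,"z":0,"spin":0},{"x":-15,"y":-20,"z":0,"spin":0},{"x":0,"y":0,"z":0,"spin":0}]}}

```text
time: 21.35
position: [0.5465, 0.1407, 0.2204]
tool_rot: [0.197, 0.98, -0.003, -0.006]
ft_force: [0.4, 1.1, -3.1]
grip_width: 0.0413
```

```bash
cat > pgo.py <<'E'
import sys;from h import *
# bell_mouth target x y z(free bell mouth) ; pump offset
t=np.array([float(a) for a in sys.argv[1:4]])
Rg=R.from_quat([0.19909,0.97996,0.00291,0.00512]).as_matrix()
d=Rg.T@(np.array([.526,.2722,.026])-np.array([.5279,.27314,.10528])); d[1]=0.5*d[1]
zl=Rg.T@[0,0,1]
o=robot.get_obs();Rm=R.from_quat(o["tool_rot"]).as_matrix()
b=o["position"]+Rm@(d-.02*zl);up=Rm@zl
print("t",round(o["time"],2),"d",np.round(d,4),"bell",np.round(b,4),"up",np.round(up,4),"shift",np.round(Rm.T@(t-b)*1e3,1),"F",np.round(o["ft_force"],2),"w",round(o["grip_width"],4),"zax",np.round(Rm[:,2],4))
E
python3 pgo.py .5805 .0488 .125
```

```text
t 21.35 d [ 0.0021 -0.0011  0.0792] bell [0.5426 0.1401 0.1212] up [0.0248 0.0065 0.9997] shift [-70.2 -69.6  -4.1] F [ 0.38  1.1  -3.06] w 0.0413 zax [-0.0136 -0.0028 -0.9999]
```

Call:
{"name": "play_rows", "arguments": {"commands": [{"x":-10,"y":-10,"z":-3,"spin":0},{"x":-14,"y":-14,"z":-2,"spin":0},{"x":-14,"y":-14,"z":-2,"spin":0},{"x":-14,"y":-14,"z":0,"spin":0},{"x":-10,"y":-10,"z":0,"spin":0},{"x":-3,"y":-3,"z":0,"spin":0},{"x":0,"y":0,"z":0,"spin":0},{"x":0,"y":0,"z":0,"spin":0}]}}

```text
time: 22.15
position: [0.5804, 0.0536, 0.2236]
tool_rot: [0.195, 0.981, -0.003, -0.011]
ft_force: [-0.2, -1.0, -2.5]
grip_width: 0.0413
```

```bash
python3 pgo.py .5805 .0488 .125
```

```text
t 22.15 d [ 0.0021 -0.0011  0.0792] bell [0.5756 0.0532 0.1244] up [0.0339 0.0052 0.9994] shift [-6.2 -2.2 -0.7] F [-0.22 -1.03 -2.49] w 0.0413 zax [-0.0228 -0.0014 -0.9997]
```

Call:
{"name": "play_rows", "arguments": {"commands": [{"x":-3,"y":-1,"z":0,"spin":0},{"x":-3,"y":-1,"z":0,"spin":0},{"x":0,"y":0,"z":0,"spin":0},{"x":0,"y":0,"z":0,"spin":0}]}}

```text
time: 22.55
position: [0.5846, 0.0516, 0.2234]
tool_rot: [0.194, 0.981, -0.003, -0.012]
ft_force: [-0.6, 0.1, -2.5]
grip_width: 0.041
```

```bash
python3 pgo.py .5805 .0488 .125; cat > look.py <<'E'
import sys
from h import *
exec(open("pgo.py").read().split("t=np")[0].split("#")[0]) if 0 else None
Rg=R.from_quat([0.19909,0.97996,0.00291,0.00512]).as_matrix()
d=Rg.T@(np.array([.526,.2722,.026])-np.array([.5279,.27314,.10528])); d[1]*=.5
L=Rg.T
for n,box in [("scene",(150,270,280,430)),("side",(110,230,230,380))]:
    o=robot.get_obs();c=cams.camera(n);M=w2c(c);Rm=R.from_quat(o["tool_rot"]).as_matrix()
    org=o["position"]+Rm@d
    y0,y1,x0,x1=box;S=5
    im=cv2.resize(c["img"][y0:y1,x0:x1,::-1],None,fx=S,fy=S,interpolation=cv2.INTER_CUBIC)
    def draw(p,col):
        u=(proj(c,p,M)-[x0,y0]+.5)*S;cv2.polylines(im,[u.round().astype(np.int32)],True,col,1)
    for r,z in [(.021,0),(.015,-.02),(.021,.05)]: draw((circ(r,z)@L.T@Rm.T)+org,(0,255,255))
    draw(circ(.007,.106)+[.5805,.0488,0],(0,255,0));draw(circ(.055,.09)+[.5805,.0488,0],(0,255,0))
    cv2.imwrite(f"pics/{sys.argv[1]}_{n}.png",im)
E
python3 look.py a1
```

```text
t 22.55 d [ 0.0021 -0.0011  0.0792] bell [0.5796 0.0512 0.1243] up [0.0349 0.0045 0.9994] shift [-1.7 -1.9 -0.8] F [-0.64  0.1  -2.48] w 0.041 zax [-2.370e-02 -7.000e-04 -9.997e-01]
```

View pics/a1_scene.png

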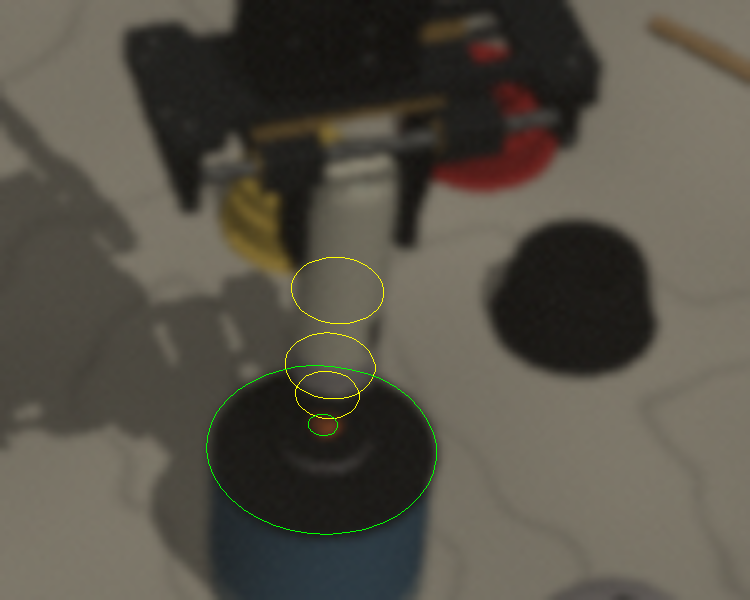

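View pics/a1_side.png

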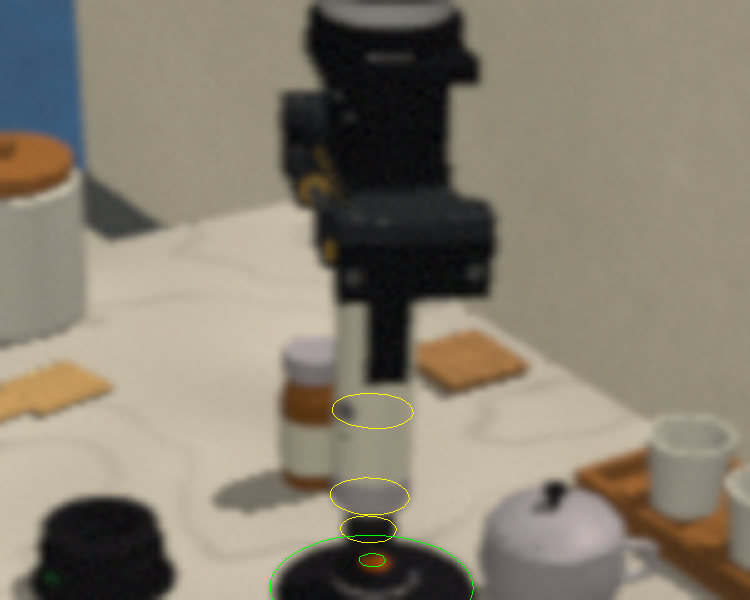

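Call:
{"name": "play_rows", "arguments": {"commands": [{"x":-2,"y":-2,"z":4,"spin":0},{"x":-1,"y":-1,"z":4,"spin":0},{"x":0,"y":0,"z":0,"spin":0},{"x":0,"y":0,"z":0,"spin":0}]}}

```text
time: 23.05
position: [0.5858, 0.0473, 0.2145]
tool_rot: [0.194, 0.981, -0.003, -0.012]
ft_force: [0.2, -0.4, -3.2]
grip_width: 0.0413
```

```bash
python3 pgo.py .5815 .0472 .106; python3 look.py a2
```

```text
t 23.05 d [ 0.0021 -0.0011  0.0792] bell [0.5809 0.0469 0.1153] up [0.0353 0.0045 0.9994] shift [-0.7  0.6  9.3] F [ 0.18 -0.41 -3.18] w 0.0413 zax [-2.420e-02 -7.000e-04 -9.997e-01]
```

View pics/a2_scene.png

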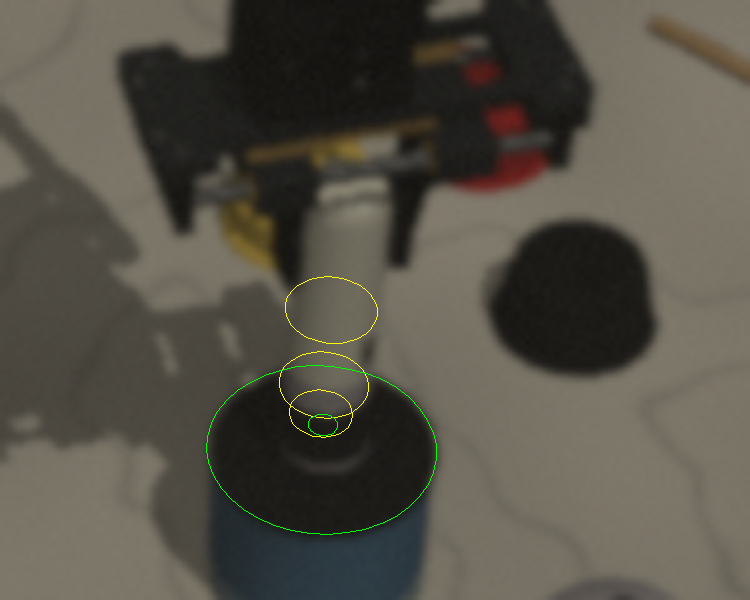

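View pics/a2_side.png

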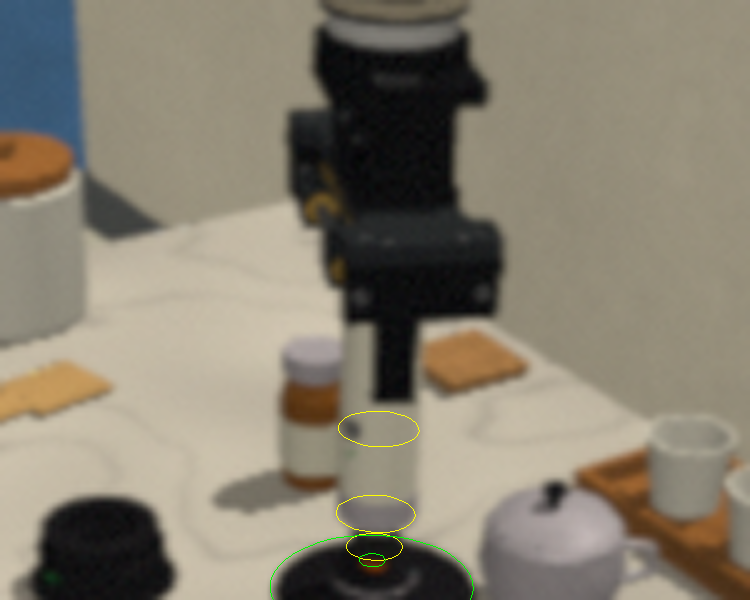

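Call:
{"name": "play_rows", "arguments": {"commands": [{"x":0,"y":0,"z":3,"spin":0},{"x":0,"y":0,"z":3,"spin":0},{"x":0,"y":0,"z":0,"spin":0},{"x":0,"y":0,"z":0,"spin":0}]}}

```text
time: 23.55
position: [0.5858, 0.0474, 0.2082]
tool_rot: [0.194, 0.981, -0.003, -0.012]
ft_force: [0.2, 0.1, -1.3]
grip_width: 0.0412
```

```bash
python3 pgo.py .5808 .0472 .106
```

```text
t 23.55 d [ 0.0021 -0.0011  0.0792] bell [0.5808 0.047  0.1091] up [0.0349 0.0045 0.9994] shift [0.  0.2 3.1] F [ 0.18  0.14 -1.26] w 0.0412 zax [-2.380e-02 -8.000e-04 -9.997e-01]
```

Call:
{"name": "play_rows", "arguments": {"commands": [{"x":0,"y":0,"z":2,"spin":0},{"x":0,"y":0,"z":2,"spin":0}]}}

```text
time: 23.75
position: [0.586, 0.0474, 0.2045]
tool_rot: [0.193, 0.981, -0.003, -0.011]
ft_force: [-0.3, -0.7, 1.0]
grip_width: 0.041
```

```bash
python3 pgo.py .5808 .0472 .101
```

```text
t 23.75 d [ 0.0021 -0.0011  0.0792] bell [0.5811 0.047  0.1054] up [0.034  0.0047 0.9994] shift [0.3 0.1 4.4] F [-0.34 -0.71  0.95] w 0.041 zax [-2.280e-02 -9.000e-04 -9.997e-01]
```

Call:
{"name": "play_rows", "arguments": {"commands": [{"x":0,"y":0,"z":2,"spin":0},{"x":0,"y":0,"z":2,"spin":0}]}}

```text
time: 23.95
position: [0.586, 0.0473, 0.2016]
tool_rot: [0.193, 0.981, -0.003, -0.011]
ft_force: [-1.1, 1.1, 4.9]
grip_width: 0.0411
```

```bash
python3 pgo.py .5808 .0472 .101;  python3 - <<'E'
from h import *
f=[]
for i in range(6):
    cams.camera("side"); o=robot.get_obs(); f.append([*o["ft_force"],o["position"][2]])
print(np.round(f,4))
E
```

```text
t 23.95 d [ 0.0021 -0.0011  0.0792] bell [0.5813 0.0468 0.1024] up [0.0332 0.005  0.9994] shift [0.5 0.2 1.4] F [-1.13  1.14  4.95] w 0.0411 zax [-0.0221 -0.0012 -0.9998]
[[-0.2962  0.6054  3.7055  0.2014]
 [-1.4521 -0.5265  4.725   0.2015]
 [-1.6102  0.2546  3.4699  0.2015]
 [-1.8395  0.6287  3.2947  0.2015]
 [-1.3274  0.3111  3.8886  0.2015]
 [-2.0162 -0.4132  4.1678  0.2014]]
```

```bash
python3 look.py a3; python3 pgo.py .5808 .0472 .101
```

```text
t 24.35 d [ 0.0021 -0.0011  0.0792] bell [0.5812 0.0469 0.1021] up [0.0334 0.005  0.9994] shift [0.5 0.2 1.1] F [-1.61  0.02  2.87] w 0.0413 zax [-0.0222 -0.0012 -0.9998]
```

View pics/a3_scene.png

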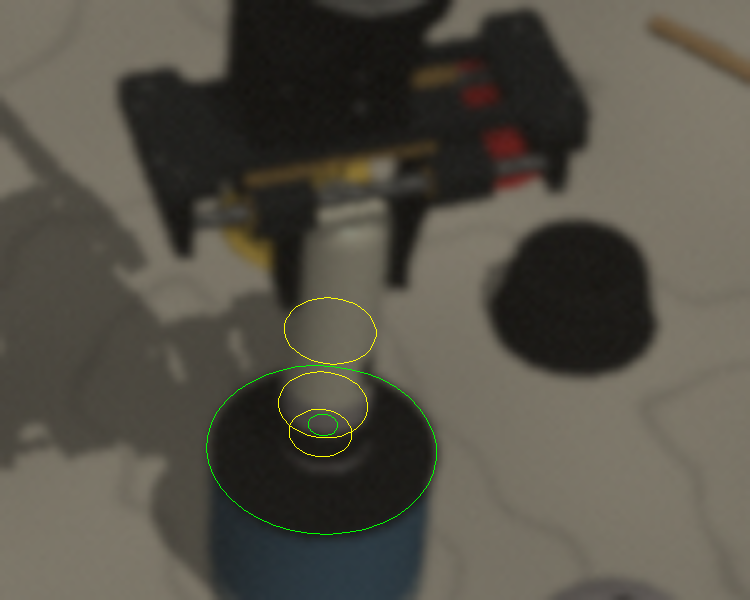

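View pics/a3_side.png

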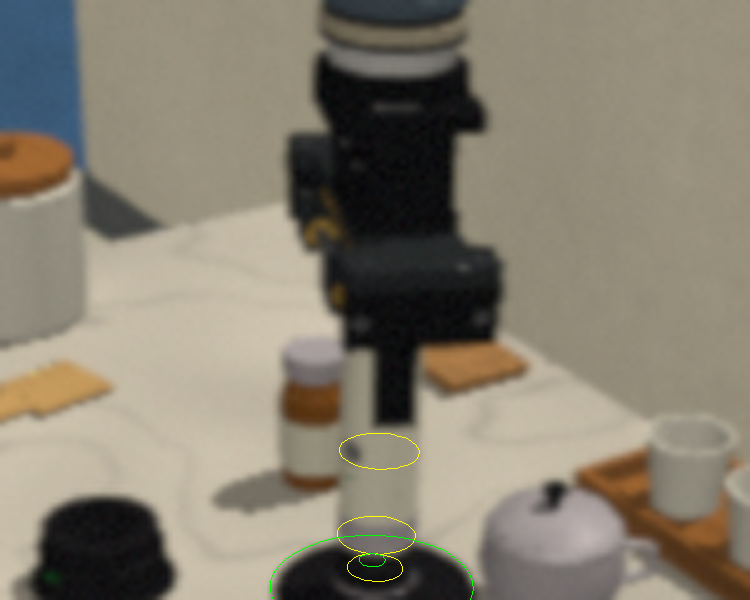

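```bash
python3 - <<'E'
from h import *
out=[]
for n,(x,y) in [("scene",(345,235)),("side",(305,222))]:
    c=cams.camera(n);s=c["img"][y-25:y+25,x-25:x+25,::-1].astype(float)
    s=255*np.clip(s/140,0,1)**.45
    out.append(cv2.resize(s.astype(np.uint8),(390,390),interpolation=cv2.INTER_CUBIC))
cv2.imwrite("pics/z.png",np.hstack(out))
o=robot.get_obs();print(o["ft_force"],o["time"])
E
```

```text
[-1.51713215 -0.0763313   4.53344286] 24.45
```

View pics/z.png

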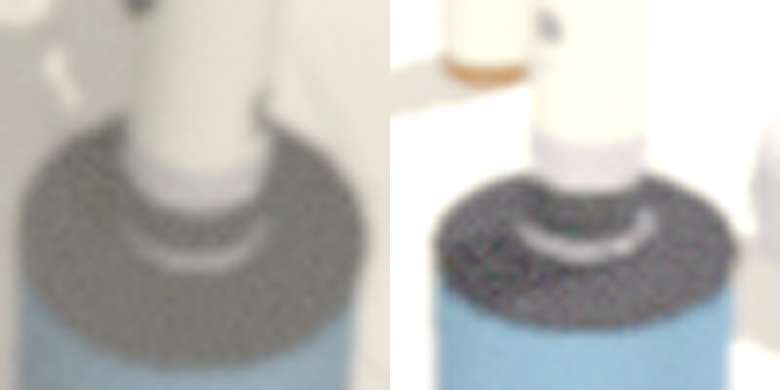

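Both views show the pump concentric with the boss ring (scene columns about 200 and 200, side about 588 and 588). The lid is level and the force is steady, so I'm handing in.

```bash
python3 -c "
from rig import robot
print(robot.hand_in()); o=robot.get_obs(); print(o['time'],o['ft_force'],o['position'])"
```

```text
the job is handed in; nothing more can be done
None
the job is handed in; nothing more can be done
```

I seated the lid on the canister and released it. I then lifted the pump out of the black dock and handed in at about 24.5 s with it still held and pressed on the orange valve. No verdict is reported, so success isn't confirmed.

- **Lid:** After release, the wrist picture had the valve within about 1 mm of the canister's axis. The side and scene pictures showed the flange flush and level on the rim.
- **Press:** The vertical wrist force averaged about +3.9 N over six readings. Against roughly −2.8 N with the pump hanging, that is about 6.7 N. The last two single readings, 2.9 and 4.5 N, were noisier. Height alone suggests the bell is squeezed about 4 mm, against 4.7 mm from the force, so the two differ slightly but both are within limits.
- **Centring and tilt:** The pump looked concentric with the lid's boss in the scene and side views. My projected pump model was about 1 pixel off in those views, which I put down to calibration. The pump's tilt works out at about 0.034 rad (1.9°), under the 4° limit but not zero, because the wrist tilted a little during the moves.
- **Other things on the shelf:** I did not re-measure the bystanders at the end. The ones in view looked unmoved, and I saw no sign of contact with them.

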